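Load the table caddy

TASK

Load the wooden caddy for the table: stand one spice jar (glass, black cap) in each of the two small square wells, the yellow-lidded jar in the large square well and the pepper mill in the round well, all upright and right down on the caddy's floor. The pill bottle and the lotion bottle do not belong there: leave them standing where they are.

Things in the scene. Friction and masses are not known exactly. Their poses are not given: they have to be found in the camera images.
- spice_jar_a: glass spice jar, round, 41 mm in diameter and 90 mm high, wide black cap, 0.08 to 0.15 kg; one of two that serve alike. Stands upright. Origin: centre of its underside; z up its axis.
- spice_jar_b: glass spice jar, round, 41 mm in diameter and 90 mm high, wide black cap, 0.08 to 0.15 kg; one of two that serve alike. Stands upright. Origin: centre of its underside; z up its axis.
- spread_jar: squat round jar with a yellow lid, 94 mm high; body 60 mm in diameter, lid 64 mm from 83 mm up, 0.3 to 0.6 kg. Stands upright. Origin: centre of its underside; z up its axis.
- pepper_mill: brown wooden pepper mill, round, 170 mm high; 58 mm in diameter at its widest, head 48 mm in diameter from 123 to 159 mm up, small knob above, 0.13 to 0.25 kg; the head does not turn. Stands upright. Origin: centre of its underside; z up its axis.
- block_small_a: fixed wooden block 86x86x30 mm with a small square well (58 mm wide, one of two) right through it. Four blocks stand in a row, 87 mm apart, order varying, in the fixed light-wood caddy (100x366 mm, floor 5 mm thick, side lips 21 mm and end boards 54 mm high). Origin: on the well's axis at the block's underside, which is the caddy's floor; x across the caddy, y along the row, z up.
- block_small_b: fixed wooden block 86x86x30 mm with a small square well (58 mm wide, one of two) right through it. Four blocks stand in a row, 87 mm apart, order varying, in the fixed light-wood caddy (100x366 mm, floor 5 mm thick, side lips 21 mm and end boards 54 mm high). Origin: on the well's axis at the block's underside, which is the caddy's floor; x across the caddy, y along the row, z up.
- block_large: fixed wooden block 86x86x30 mm with the large square well (79 mm wide) right through it. Four blocks stand in a row, 87 mm apart, order varying, in the fixed light-wood caddy (100x366 mm, floor 5 mm thick, side lips 21 mm and end boards 54 mm high). Origin: on the well's axis at the block's underside, which is the caddy's floor; x across the caddy, y along the row, z up.
- block_round: fixed wooden block 86x86x30 mm with the round well (75 mm in diameter) right through it. Four blocks stand in a row, 87 mm apart, order varying, in the fixed light-wood caddy (100x366 mm, floor 5 mm thick, side lips 21 mm and end boards 54 mm high). Origin: on the well's axis at the block's underside, which is the caddy's floor; x across the caddy, y along the row, z up.
- pill_bottle: amber pill bottle with a white cap, round, 47 mm in diameter, 86 mm high, standing among the jars; not wanted in the caddy. Stands upright. Origin: centre of its underside; z up its axis.
- lotion_bottle: pale lotion bottle with a round cap, oval, 39 x 67 mm and 173 mm high; not wanted in the caddy. Stands upright. Origin: centre of its underside; z up its axis.
There are look-alikes about, which are no part of the job. There is more than one size of the lotion_bottle; the one meant has the size given above.

How it is judged (in metres and radians):
At the end, for the whole second after the job is handed in: Spice jars in the small square wells (either in either), yellow-lidded jar in the large square, mill in the round: within 15 mm of the axis and 5 mm of the caddy floor, tilt under 0.15 rad, at rest under 20 mm/s. Pill and lotion bottles upright (0.15 rad), within 20 mm of their start ((((horizontal distance between spice_jar_a and block_small_a below 0.015 m and z of spice_jar_a in the frame of block_small_a between -0.005 and 0.005 m) and (horizontal distance between spice_jar_b and block_small_b below 0.015 m and z of spice_jar_b in the frame of block_small_b between -0.005 and 0.005 m)) or ((horizontal distance between spice_jar_a and block_small_b below 0.015 m and z of spice_jar_a in the frame of block_small_b between -0.005 and 0.005 m) and (horizontal distance between spice_jar_b and block_small_a below 0.015 m and z of spice_jar_b in the frame of block_small_a between -0.005 and 0.005 m))) and horizontal distance between spread_jar and block_large below 0.015 m and z of spread_jar in the frame of block_large between -0.005 and 0.005 m and horizontal distance between pepper_mill and block_round below 0.015 m and z of pepper_mill in the frame of block_round between -0.005 and 0.005 m and angle between each of spice_jar_a, spice_jar_b, spread_jar, pepper_mill, pill_bottle, lotion_bottle's own z axis and vertical below 0.15 rad and linear speed of each of spice_jar_a, spice_jar_b, spread_jar, pepper_mill below 0.02 m/s and distance of each of pill_bottle, lotion_bottle from where it was at the start of the episode below 0.02 m); the robot touches nothing.
It fails at once if the pill bottle is shifted by more than 20 mm (distance of pill_bottle from where it was at the start of the episode above 0.02 m).
It fails at once if the lotion bottle is shifted by more than 20 mm (distance of lotion_bottle from where it was at the start of the episode above 0.02 m).
It also fails if it takes over 115 s, if anything falls off the work surface, if the arm or the gripper's body presses on something with over 40 N, if the wrist force passes 120 N, or if a joint passes its speed limit or range.

ROBOT

A 6-joint arm with a two-finger parallel gripper is mounted at the origin on a cart in front of the work surface, level with it; the furniture and walls round the work are solid. World frame = base frame: x ahead of the robot, y to its left, z up, the work surface at z = 0. Lengths are in m, angles in degrees, forces in N, time in s.
With the tool pointing down it reaches from about 0.4 to 0.825 m from the base axis. Payload 7 kg.
Tool frame: the origin (TCP) lies at the very end of the fingers, on their centre line; the grasp point (between the pads) lies 19 mm behind it (ctrl.tcp_to_grasp is the distance from the TCP to the grasp point, in m); z points along the fingers, y is the direction in which the jaws open and shut (so a half turn about z gives the same grasp; the last joint's range is limited). The gripper opens to 88 mm and grips with 3 to 60 N. Pads are 19 mm wide; open, the fingers measure 130 mm over their backs; the gripper's body (78 mm by 193 mm) begins 47 mm behind the grasp point.
Start: joints at [88.642, 20.546, 0.682, 0, -70.136, -16.507], TCP at [0.207, 0.642, 0.227] pointing down, gripper open.
Joint ranges: [-176.03, 176.03], [-82.01, 121.73], [-58.28, 71.71], [-173.87, 95.51], [-174.79, -0.11], [-173.66, 173.66]. Speed limits (degrees/s): [136.94, 136.94, 172.46, 180, 180, 180].

INTERFACE

Orientations are given as [roll, pitch, yaw] about the fixed x, y, z axes, in that order (R = Rz(yaw) Ry(pitch) Rx(roll)).
In Python, from plant import ctrl gives the robot as it stands.
- The arm moves only by the tool jog_arm, never from a script. Its argument "commands" is a list of rows, each an object of numbers: "x", "y", "z": the shift along the tool's x, y, z in cm; "roll": the turn about the tool's z in rad. In form: [{"x": .., "y": .., "z": .., "roll": ..}, ...]. A call has 1 to 12 rows; each row shifts and turns the commanded pose from where the row before left it, along the tool's axes as they then stand; what a row does not reach is not made up. A row lasts 1/10 s, in which the tool goes at most 50 mm and 8.59 degrees, less where a joint would pass 70% of its speed; a pose out of reach is approached as far as the arm can. A call is refused whole if a number of a shift passes 5 or a number of a turn 0.15, either way. A call with a gripper value outside its range is refused whole. "gripper" is the finger opening in cm, from 0 to 8.76, set as the call begins (left out, the last holds). The fingers move at their own pace and stop on an object; the grip force is fixed at half the most. Time passes only in rows, so rows that do not move let the fingers close. It gives the time, the measured TCP pose, the force and the opening at its end, in the units of the state.
- ctrl.get_obs(): the state, without advancing time (a new reading comes with each control period).
- ctrl.snapshot(name): name is "scene" or "top" or "wrist"; returns a dict with "image" (480x640x3 uint8, red, green, blue), "mtx" (3x3 intrinsics, pixels), "position" and "orientation" of the camera in the world; the wrist camera has in their place "hand_eye" (4x4, takes a point from camera to tool coordinates, whose origin is the TCP and whose axes are the flange's). Camera axes: x right, y up, looking along -z (the intrinsics and any distortion apply to the point x, -y, -z); pixel columns grow to the right and rows downward; lengths in m; the calibration is good to about 2 mm. A picture is of the moment at which its call begins: read the wrist's pose just before it. There is no depth.
- ctrl.close_job(): hands the job in, once; it reports no verdict.
Trained networks look in the newest picture that a camera, given by its name, has taken for a name from the list of things; names that differ only in an ending like _2 or _b are one class to them, and where a whole thing is asked for, a point or a joint stands for the part that bears it (a point fixed in the world has none). Each returns a list of dicts, best first, with "confidence" (0 to 1); they miss things now and then, are a little off and sometimes report something else, mostly with a low value. They report only what shows in the picture. A call takes as long as a camera call. They do not tell look-alikes from the thing itself.
- ctrl.search_frame(camera, query): "position" ([column, row] as shares, 0 to 1, of the picture: columns of its width, rows of its height, amid what is visible of it).
- ctrl.regions_of(camera, query): "mask" (480x640 bool, what is visible of it) and "position" ([column, row] as shares, 0 to 1, of the picture: columns of its width, rows of its height, amid what is visible of it).
The state is a dict: "clock": time; "joint_pos": joint angles; "qvel": joint speeds; "tau": joint torques, N m; "tool_pos": TCP position; "orientation": TCP orientation; "force": force on the tool from outside, world axes, zero at the start; "moment": the same for the moment, N m; "opening": finger opening in m.
Only numpy, scipy, OpenCV 4.12 (cv2) and the standard library are available. Lean on these libraries where they do the work, as an engineer would, in place of code of your own. Each camera call takes 0.05 s, during which the arm holds its last target.

## Working session

There is one attempt and no reset: what is moved stays moved. The work goes in short steps, Python scripts to look and compute and a tool call to move; the robot and the scene stay as the last step left them, time stands still between calls to the robot, and variables do not carry over. Pictures are saved under pics/ and viewed, and the job is handed in when it is done.

Besides the shell and the picture viewer there is one more tool, called in YAML: its name, and indented under it one key for each argument. jog_arm: Moves the arm, as the interface text tells. Its arguments: {"type":"object","properties":{"commands":{"type":"array"},"gripper":{"type":"number"}},"required":["commands"]}

```bash
mkdir -p pics; ls
python3 - <<'E'
from plant import ctrl
import cv2
o=ctrl.get_obs();print(o)
for n in("scene","top","wrist"):
    s=ctrl.snapshot(n);cv2.imwrite(f"pics/{n}0.png",s["image"][:,:,::-1])
    print(n,{k:v for k,v in s.items() if k!="image"})
    for q in("spice_jar_a","spread_jar","pepper_mill","pill_bottle","lotion_bottle","block_small_a","block_large","block_round"):
        print(q,[(round(d["confidence"],2),round(d["position"][0]*640),round(d["position"][1]*480)) for d in ctrl.search_frame(n,q)])
print(ctrl.get_obs()["clock"])
E
```

```text
pics
{'clock': 0.0, 'joint_pos': array([ 8.86410541e+01,  2.05914985e+01,  6.34517794e-01, -1.63710846e-02,
       -7.01360695e+01, -1.65055224e+01]), 'qvel': array([ 0.04398107,  0.03461264, -0.02483801, -0.00018825, -0.01866997,
        0.04501481]), 'tau': array([-3.94483031e-04, -5.82716274e+01,  2.93054366e+01,  6.99729323e+00,
        7.06183855e-03, -1.61405947e-04]), 'tool_pos': array([0.20698182, 0.64198397, 0.22563942]), 'orientation': array([ 1.79906412e+02, -1.16826089e-02, -1.78700340e+01]), 'force': array([ 0.64154197,  0.00227476, -0.25810942]), 'moment': array([ 0.01792081,  0.02445564, -0.02747501]), 'opening': 0.08736959085632891}
scene {'mtx': array([[511.81239172,   0.        , 328.88484462],
       [  0.        , 511.81239172, 235.74527255],
       [  0.        ,   0.        ,   1.        ]]), 'position': array([-0.1545603 , -0.67047503,  0.55068086]), 'orientation': array([ 55.95968529,   1.08401331, -58.3393011 ])}
spice_jar_a [(0.87, 402, 218), (0.59, 395, 267), (0.32, 312, 273)]
spread_jar [(0.92, 273, 251)]
pepper_mill [(0.76, 312, 273), (0.35, 344, 187)]
pi
[... 841 characters left out ...]
7)]
block_large []
block_round [(0.63, 213, 253)]
wrist {'mtx': array([[414.94176579,   0.        , 319.38739122],
       [  0.        , 414.94176579, 239.24666201],
       [  0.        ,   0.        ,   1.        ]]), 'hand_eye': array([[ 1.09994074e-03,  9.68411657e-01,  2.49354472e-01,
         6.69957262e-02],
       [ 9.99998797e-01, -1.33802283e-03,  7.85297681e-04,
        -3.89222564e-04],
       [ 1.09413340e-03,  2.49353308e-01, -9.68411963e-01,
        -1.58312392e-01],
       [ 0.00000000e+00,  0.00000000e+00,  0.00000000e+00,
         1.00000000e+00]])}
spice_jar_a []
spread_jar []
pepper_mill []
pill_bottle []
lotion_bottle []
block_small_a []
block_large []
block_round []
1.35
```

View pics/scene0.png

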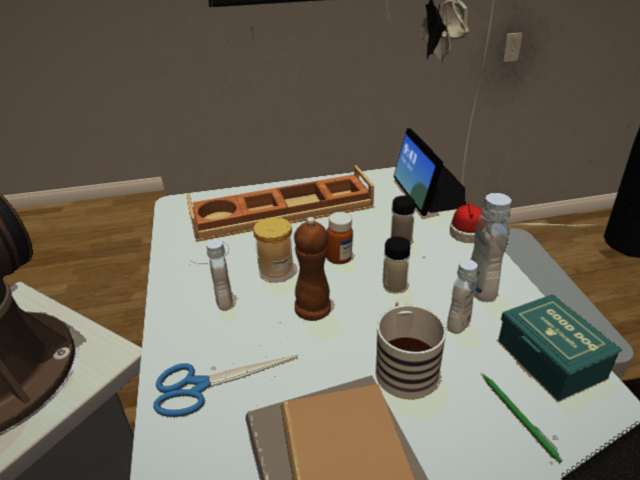

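View pics/top0.png

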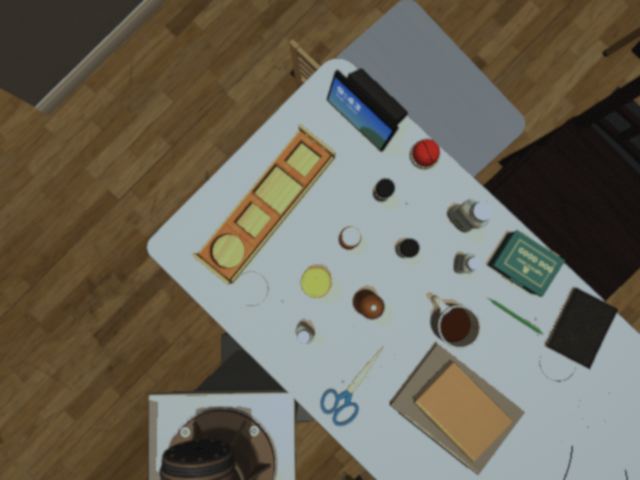

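View pics/wrist0.png

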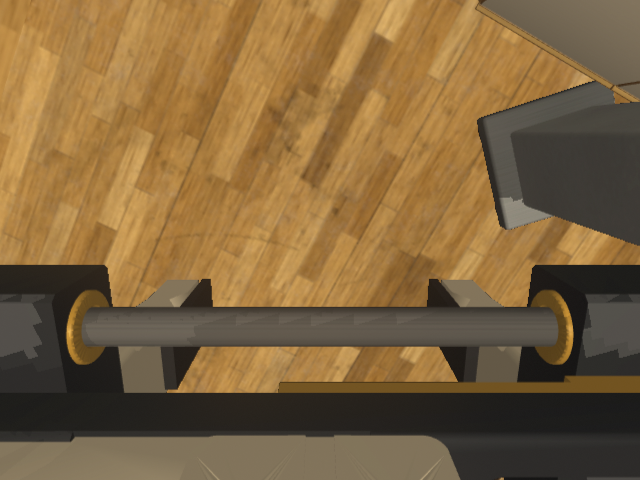

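```bash
cat > h.py <<'E'
import numpy as np,cv2
from scipy.spatial.transform import Rotation as Ro
def cam(s):
    return s["mtx"],np.array(s["position"]),Ro.from_euler('xyz',s["orientation"],degrees=True).as_matrix()
def back(c,uv,z):
    K,p,R=c; d=np.linalg.inv(K)@np.array([uv[0],uv[1],1.]); d=R@(d*[1,-1,-1]); return p+d*(z-p[2])/d[2]
def proj(c,X):
    K,p,R=c; q=(np.atleast_2d(X)-p)@R*[1,-1,-1]; q=q@K.T; return q[:,:2]/q[:,2:]
E
python3 - <<'E'
from plant import ctrl
from h import *
import pickle
S={n:ctrl.snapshot(n) for n in("scene","top")}
pickle.dump(S,open("s0.pkl","wb"))
T=cam(S["top"]);C=cam(S["scene"])
for q in("spice_jar_a","spread_jar","pepper_mill","pill_bottle","lotion_bottle","block_small_a","block_large","block_round"):
  for n in("scene","top"):
    for d in ctrl.regions_of(n,q):
        m=d["mask"];v,u=np.nonzero(m)
        print(q,n,round(d["confidence"],2),"box",u.min(),u.max(),v.min(),v.max(),"mean",u.mean().round(1),v.mean().round(1),m.sum())
for nm,uv,z in [("spA",(385,188),.09),("spB",(408,247),.09),("spread",(316,281),.094),("mill",(371,304),.165),("pill",(350,237),.086),("lotbig",(479,213),.173),("lotS1",(469,263),.12),("lotS2",(303,333),.12),
  ("c1",(195,256),.059),("c2",(231,283),.059),("c3",(301,128),.059),("c4",(335,155),.059),("round",(228,251),.005),("w2",(254,219),.005),("w3",(279,189),.005),("w4",(303,159),.005)]:
    X=back(T,uv,z);print(nm,X.round(3),"scene base/top px",proj(C,[[X[0],X[1],0],X]).round(0).tolist(), "r",np.hypot(X[0],X[1]).round(3),np.degrees(np.arctan2(X[1],X[0])).round(1))
im=S["top"]["image"][110:360,180:520,::-1]
cv2.imwrite("pics/tcrop.png",cv2.resize(im,None,fx=2.3,fy=2.3,interpolation=cv2.INTER_CUBIC))
im=S["scene"]["image"][150:350,180:530,::-1]
cv2.imwrite("pics/scrop.png",cv2.resize(im,None,fx=2.2,fy=2.2,interpolation=cv2.INTER_CUBIC))
E
```

```text
spice_jar_a scene 0.88 box 382 409 236 293 mean 395.2 264.4 1370
spice_jar_a scene 0.72 box 389 414 195 240 mean 402.0 216.4 934
spice_jar_a top 0.81 box 395 419 238 257 mean 406.9 247.7 409
spice_jar_a top 0.64 box 372 394 178 201 mean 383.3 189.9 414
spread_jar scene 0.91 box 253 292 217 282 mean 273.5 248.4 2171
spread_jar top 0.45 box 352 385 289 319 mean 368.2 303.7 772
pepper_mill scene 0.8 box 293 330 218 320 mean 310.8 271.6 3063
pepper_mill top 0.71 box 353 384 289 318 mean 368.1 303.6 712
pill_bottle scene 0.96 box 326 352 212 263 mean 339.1 237.5 1217
pill_bottle top 0.87 box 338 360 226 250 mean 348.8 237.8 435
lotion_bottle scene 0.85 box 206 231 239 309 mean 219.1 273.5 1131
lotion_bottle scene 0.83 box 472 510 193 300 mean 490.2 244.1 2845
lotion_bottle scene 0.62 box 446 476 259 333 mean 462.0 296.5 1535
lotion_bottle top 0.91 box 295 314 321 343 mean 304.3 332.4 332
lotion_bottle top 0.72 box 200 255 224 278 mean 226.4 251.5 849
lotion_bottle top 0.68 box 453 479 253 273 mean 465.4 262.8 461
lotion_bottle top 0.55 box 447 492 199 232 mean 469.8 214.7 1117
block_small
[... 1463 characters left out ...]
 scene base/top px [[193.0, 218.0], [188.0, 192.0]] r 0.453 5.3
c2 [ 0.393 -0.034  0.059] scene base/top px [[201.0, 242.0], [196.0, 216.0]] r 0.395 -5.0
c3 [ 0.722 -0.186  0.059] scene base/top px [[355.0, 189.0], [355.0, 165.0]] r 0.746 -14.4
c4 [ 0.662 -0.258  0.059] scene base/top px [[371.0, 209.0], [372.0, 184.0]] r 0.711 -21.3
round [ 0.462 -0.017  0.005] scene base/top px [[219.0, 223.0], [218.0, 221.0]] r 0.463 -2.1
w2 [ 0.533 -0.076  0.005] scene base/top px [[263.0, 214.0], [263.0, 212.0]] r 0.538 -8.1
w3 [ 0.599 -0.132  0.005] scene base/top px [[304.0, 207.0], [304.0, 205.0]] r 0.614 -12.4
w4 [ 0.667 -0.187  0.005] scene base/top px [[343.0, 200.0], [343.0, 198.0]] r 0.692 -15.7
```

View pics/tcrop.png

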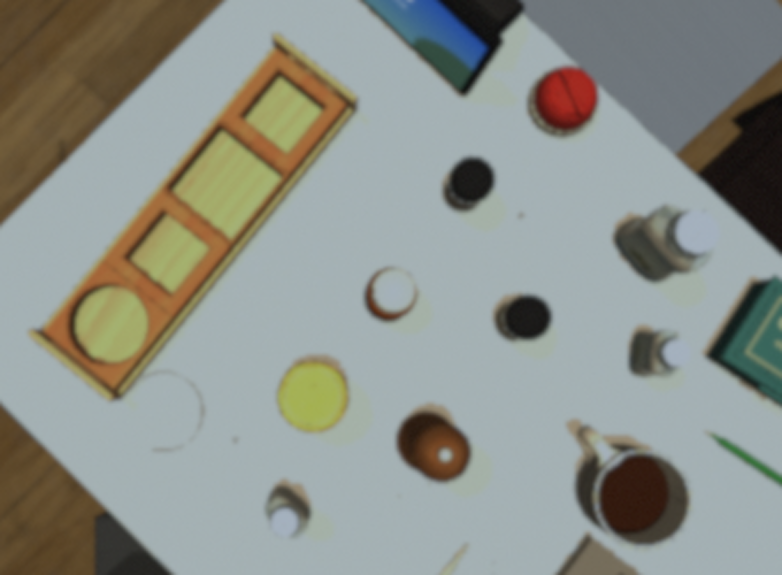

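View pics/scrop.png

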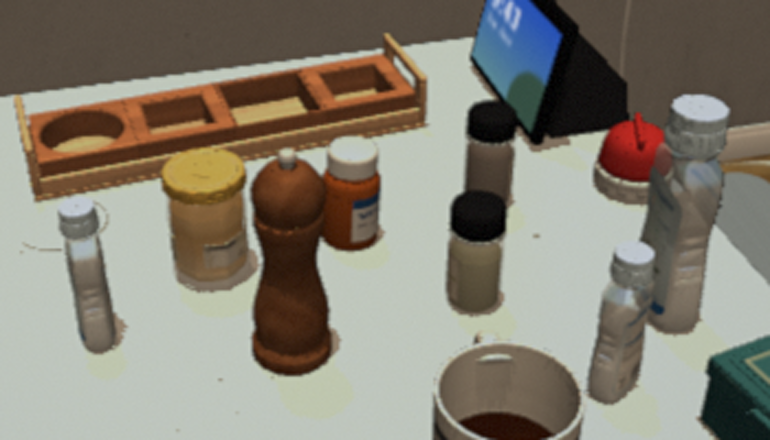

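```bash
cat > fit0.py <<'E'
from h import *
import pickle
from scipy.optimize import minimize
S=pickle.load(open("s0.pkl","rb"));T=cam(S["top"]);C=cam(S["scene"])
# caddy fit: distinguish floor-visible regions
SH=4
def poly(im,pts,v):
    cv2.fillPoly(im,[np.round(pts*16).astype(np.int32)],v,shift=4)
def model(c,x,y,yaw):
    R=np.array([[np.cos(yaw),-np.sin(yaw)],[np.sin(yaw),np.cos(yaw)]])
    def P(l,z): l=np.asarray(l)@R.T+[x,y]; return proj(c,np.c_[l,np.full(len(l),z)])
    L=173.5e-3; H=43e-3
    out=np.zeros((480,640),np.uint8); poly(out,P([[-H,-L],[H,-L],[H,L],[-H,L]],.035),1)
    for i,(k) in enumerate(("r","s","L","s")):
        yc=(1.5-i)*.087
        if k=="r": a=np.linspace(0,2*np.pi,40); h=np.c_[np.cos(a),np.sin(a)]*.0375
        else: w=(.029 if k=="s" else .0395); h=np.array([[-w,-w],[w,-w],[w,w],[-w,w]])
        h=h+[0,yc]
        a=np.zeros_like(out);b=np.zeros_like(out);poly(a,P(h,.035),1);poly(b,P(h,.005),1)
        out[(a&b)>0]=2
    return out
obs={}
for n in("top","scene"):
    im=S[n]["image"].astype(np.int16)
    r,g,b=[cv2.GaussianBlur(S[n]["image"],(3,3),0)[...,i].astype(float) for i in range(3)]
    roi=np.zeros((480,640),bool)
    if n=="top": roi[120:290,190:340]=1
    else: roi[165:240,185:376]=1
    print(n,[im[v,u].tolist() for u,v in ([(228,251),(254,219),(240,235),(265,235)] if n=="top" else [(219,222),(263,205),(240,213),(304,207)])])
    ob=np.zeros((480,640),np.uint8)
    sat=(r-b)/(r+1)
    ora=(g/(r+1)<.78)&(sat>.3)&roi&(r>40)
    flo=(g/(r+1)>=.78)&(sat>.2)&roi
    ob[ora]=1; ob[flo]=2
    obs[n]=ob
    cv2.imwrite(f"pics/seg_{n}.png",cv2.resize((ob*110)[roi.any(1)][:,roi.any(0)],None,fx=4,fy=4,interpolation=0))
def cost(p,which=("top","scene")):
    t=0
    for n in which:
        m=model(T if n=="top" else C,*p); o=obs[n]
        mb=cv2.GaussianBlur((m==2).astype(np.float32),(0,0),1.2);ob_=cv2.GaussianBlur(((o==2)&(cv2.dilate((m>0).astype(np.uint8),np.ones((3,3)))>0)).astype(np.float32),(0,0),1.2)
        t+=((mb-ob_)**2).sum()
        if n=="top":
            a=cv2.GaussianBlur((m==1).astype(np.float32),(0,0),1.2)-cv2.GaussianBlur((o==1).astype(np.float32),(0,0),1.2); t+=(a**2).sum()
    return t
for w in(("top",),("scene",),("top","scene")):
    best=min((minimize(cost,[.565+dx,-.103+dy,np.radians(50)],args=(w,),method="Nelder-Mead",options=dict(initial_simplex=np.array([[.565+dx,-.103+dy,.87],[.58+dx,-.103+dy,.87],[.565+dx,-.09+dy,.87],[.565+dx,-.103+dy,.92]]))) for dx,dy in((0,0),(-.006,-.004),(.005,.005))),key=lambda r:r.fun)
    print(w,best.x.round(4),np.degrees(best.x[2]).round(2),best.fun)
    x,y,yw=best.x
    for i in range(4):
        yc=(1.5-i)*.087; print(i,(x-np.sin(yw)*yc).round(4),(y+np.cos(yw)*yc).round(4))
for n,c in(("top",T),("scene",C)):
    im=S[n]["image"][:,:,::-1].copy();m=model(c,*best.x)
    im=cv2.resize(im,None,fx=4,fy=4)
    for k in(1,2):
        cs,_=cv2.findContours(cv2.resize((m>=k).astype(np.uint8),None,fx=4,fy=4,interpolation=0),cv2.RETR_LIST,1);cv2.drawContours(im,cs,-1,(255,0,0),1)
    im=im[460:1180,740:1380] if n=="top" else im[640:980,730:1520]
    cv2.imwrite(f"pics/ov_{n}.png",cv2.resize(im,None,fx=min(1,600/im.shape[0]),fy=min(1,600/im.shape[0])))
# objects
prof=dict(spA=[(0,.0205),(.09,.0205)],spB=[(0,.0205),(.09,.0205)],spread=[(0,.03),(.083,.03),(.083,.032),(.094,.032)],
 mill=[(0,.029),(.01,.029),(.123,.02),(.135,.024),(.15,.024),(.159,.015),(.17,.006)],pill=[(0,.0235),(.086,.0185)])
bb=dict(spA=((389,414,195,240),(372,394,178,201),(.584,-.359)),spB=((382,409,236,293),(395,419,238,257),(.462,-.403)),spread=((253,292,217,282),None,(.395,-.214)),
 mill=((293,330,218,320),(353,384,289,318),(.353,-.318)),pill=((326,352,212,263),(338,360,226,250),(.484,-.285)))
a=np.linspace(0,2*np.pi,48)
def box(c,nm,xy):
    P=np.vstack([np.c_[xy[0]+r*np.cos(a),xy[1]+r*np.sin(a),np.full(48,z)] for z,r in prof[nm]]);q=proj(c,P)
    return np.array([q[:,0].min(),q[:,0].max(),q[:,1].min(),q[:,1].max()])
for nm,(bs,bt,x0) in bb.items():
    def f(xy,ws=1,wt=1):
        t=0
        if ws:t+=((box(C,nm,xy)-np.array(bs)-[0,1,0,1])**2).sum()
        if bt is not None and wt:t+=((box(T,nm,xy)-np.array(bt)-[0,1,0,1])**2).sum()
        return t
    r=minimize(f,x0,method="Nelder-Mead");r1=minimize(f,x0,args=(1,0),method="Nelder-Mead")
    print(nm,r.x.round(4),round(r.fun,1),(box(C,nm,r.x)-bs).round(1),None if bt is None else (box(T,nm,r.x)-bt).round(1),"scene only",r1.x.round(4))
E
python3 fit0.py
```

```text
top [[164, 174, 108], [164, 174, 108], [148, 94, 53], [114, 76, 44]]
scene [[77, 45, 24], [95, 60, 34], [174, 101, 56], [76, 43, 22]]
('top',) [ 0.5629 -0.1039  0.8774] 50.27 650.0142211914062
0 0.4625 -0.0204
1 0.5294 -0.076
2 0.5963 -0.1317
3 0.6632 -0.1873
('scene',) [ 0.5622 -0.1031  0.865 ] 49.56 74.82484436035156
0 0.4629 -0.0185
1 0.5291 -0.0749
2 0.5953 -0.1313
3 0.6615 -0.1878
('top', 'scene') [ 0.5626 -0.1039  0.8755] 50.16 713.0056762695312
0 0.4624 -0.0203
1 0.5292 -0.076
2 0.596 -0.1317
3 0.6628 -0.1875
spA [ 0.5884 -0.3586] 39.2 [ 0.4  0.9 -1.7  6.6] [-1.2  0.5 -1.8  0.6] scene only [ 0.5951 -0.3552]
spB [ 0.4596 -0.408 ] 2.7 [ 0.   1.5 -1.   1.6] [-0.9  1.2 -0.   1.6] scene only [ 0.4591 -0.4076]
spread [ 0.3913 -0.214 ] 0.8 [-0.6  1.6 -0.3  1.1] None scene only [ 0.3913 -0.214 ]
mill [ 0.3447 -0.3218] 6.9 [-0.1  1.8 -1.9  1.9] [-0.2  0.7 -0.3  2.3] scene only [ 0.3437 -0.3218]
pill [ 0.485 -0.287] 9.3 [ 0.8  0.8 -0.9  2. ] [ 0.5 -0.1  1.7 -0.6] scene only [ 0.485  -0.2864]
```

```bash
cat > plan.py <<'E'
import sys
from h import *
from plant import ctrl
def st():
    o=ctrl.get_obs();print("clock",round(o["clock"],2),"pos",o["tool_pos"].round(4),"rpy",o["orientation"].round(2),"open",round(o["opening"],4),"F",o["force"].round(1),"J",o["joint_pos"].round(0))
    return o
def plan(p,t,wps):
    a=np.radians(t)
    for w in wps:
        d=np.array(w)-p; v=np.array([d[0]*np.cos(a)+d[1]*np.sin(a),d[0]*np.sin(a)-d[1]*np.cos(a),-d[2]])*100
        n=int(np.ceil(np.linalg.norm(v)/4.5)); print(w,"n=%d each"%n,(v/n).round(2),"| total",v.round(2)); p=np.array(w)
if __name__=="__main__":
    o=st()
    a=eval(sys.argv[1]) if len(sys.argv)>1 else []
    t=float(sys.argv[2]) if len(sys.argv)>2 else o["orientation"][2]
    plan(o["tool_pos"],t,a)
E
python3 plan.py "[(.40,.50,.27),(.54,.12,.27),(.48,-.2,.27),(.345,-.322,.24)]" -39.9
python3 - <<'E'
from h import *;import pickle
S=pickle.load(open("s0.pkl","rb"));T=cam(S["top"])
for n,uv,z in(("screen",(385,150),0.01),("screen far",(328,98),.01),("screentop",(403,125),.1),("red",(427,153),.05),("mug",(455,325),.09)):print(n,back(T,uv,z).round(3))
E
```

```text
clock 2.25 pos [0.2071 0.6424 0.2265] rpy [180.     0.   -17.87] open 0.0877 F [-0.6 -0.5 -0.6] J [ 89.  21.   1.  -0. -70. -17.]
(0.4, 0.5, 0.27) n=6 each [ 3.99 -0.24 -0.72] | total [23.94 -1.45 -4.35]
(0.54, 0.12, 0.27) n=9 each [ 3.9   2.24 -0.  ] | total [35.12 20.17 -0.  ]
(0.48, -0.2, 0.27) n=8 each [ 1.99  3.55 -0.  ] | total [15.92 28.4  -0.  ]
(0.345, -0.322, 0.24) n=5 each [-0.51  3.6   0.6 ] | total [-2.53 18.02  3.  ]
screen [ 0.683 -0.371  0.01 ]
screen far [ 0.804 -0.245  0.01 ]
screentop [ 0.713 -0.398  0.1  ]
red [ 0.665 -0.457  0.05 ]
mug [ 0.302 -0.495  0.09 ]
```

jog_arm:
  commands:
    - {"roll": 0.13}
    - {"roll": 0.13}
    - {"roll": 0.124}
    - {"x": 4,"y": -0.2,"z": -0.7}
    - {"x": 4,"y": -0.2,"z": -0.7}
    - {"x": 4,"y": -0.2,"z": -0.7}
    - {"x": 4,"y": -0.2,"z": -0.7}
    - {"x": 4,"y": -0.2,"z": -0.7}
    - {"x": 4,"y": -0.2,"z": -0.7}
  gripper: 8.76

```text
validation failed for argument at $.co...
```

jog_arm:
  commands:
    - {"x": 3.9,"y": 2.2}
    - {"x": 3.9,"y": 2.2}
    - {"x": 3.9,"y": 2.2}
    - {"x": 3.9,"y": 2.2}
    - {"x": 3.9,"y": 2.2}
    - {"x": 3.9,"y": 2.2}
    - {"x": 3.9,"y": 2.2}
    - {"x": 3.9,"y": 2.2}
    - {"x": 3.9,"y": 2.2}
    - {}

```text
validation failed for argument at $.co...
```

jog_arm:
  commands:
    - {"x": 2,"y": 3.5}
    - {"x": 2,"y": 3.5}
    - {"x": 2,"y": 3.5}
    - {"x": 2,"y": 3.5}
    - {"x": 2,"y": 3.5}
    - {"x": 2,"y": 3.5}
    - {"x": 2,"y": 3.5}
    - {"x": 2,"y": 3.5}
    - {}

```text
validation failed for argument at $.co...
```

```bash
python3 plan.py "[(.345,-.322,.26)]"
```

```text
clock 2.25 pos [0.2071 0.6424 0.2265] rpy [180.     0.   -17.87] open 0.0877 F [-0.6 -0.5 -0.6] J [ 89.  21.   1.  -0. -70. -17.]
(0.345, -0.322, 0.26) n=22 each [ 1.94  3.98 -0.15] | total [42.71 87.56 -3.35]
```

jog_arm:
  commands:
    - {"x": 0,"y": 0,"z": 0,"roll": 0.13}
    - {"x": 0,"y": 0,"z": 0,"roll": 0.13}
    - {"x": 0,"y": 0,"z": 0,"roll": 0.124}
    - {"x": 4,"y": -0.2,"z": -0.7,"roll": 0}
    - {"x": 4,"y": -0.2,"z": -0.7,"roll": 0}
    - {"x": 4,"y": -0.2,"z": -0.7,"roll": 0}
    - {"x": 4,"y": -0.2,"z": -0.7,"roll": 0}
    - {"x": 4,"y": -0.2,"z": -0.7,"roll": 0}
    - {"x": 4,"y": -0.2,"z": -0.7,"roll": 0}
    - {"x": 0,"y": 0,"z": 0,"roll": 0}
  gripper: 8.76

```text
clock: 3.25
tool_pos: [0.4023, 0.4954, 0.27]
orientation: [-179.9, -0.0, -40.1]
force: [-0.1, 0.6, 0.3]
opening: 0.0877
```

Orientation behaves as planned.

jog_arm:
  commands:
    - {"x": 3.9,"y": 2.2,"z": 0,"roll": 0}
    - {"x": 3.9,"y": 2.2,"z": 0,"roll": 0}
    - {"x": 3.9,"y": 2.2,"z": 0,"roll": 0}
    - {"x": 3.9,"y": 2.2,"z": 0,"roll": 0}
    - {"x": 3.9,"y": 2.2,"z": 0,"roll": 0}
    - {"x": 3.9,"y": 2.2,"z": 0,"roll": 0}
    - {"x": 3.9,"y": 2.2,"z": 0,"roll": 0}
    - {"x": 3.9,"y": 2.2,"z": 0,"roll": 0}
    - {"x": 3.9,"y": 2.2,"z": 0,"roll": 0}
    - {"x": 0,"y": 0,"z": 0,"roll": 0}

```text
clock: 4.25
tool_pos: [0.5424, 0.1169, 0.2686]
orientation: [180.0, -0.0, -40.1]
force: [-0.2, 0.7, 0.9]
opening: 0.0873
```

jog_arm:
  commands:
    - {"x": 2,"y": 3.5,"z": 0,"roll": 0}
    - {"x": 2,"y": 3.5,"z": 0,"roll": 0}
    - {"x": 2,"y": 3.5,"z": 0,"roll": 0}
    - {"x": 2,"y": 3.5,"z": 0,"roll": 0}
    - {"x": 2,"y": 3.5,"z": 0,"roll": 0}
    - {"x": 2,"y": 3.5,"z": 0,"roll": 0}
    - {"x": 2,"y": 3.5,"z": 0,"roll": 0}
    - {"x": 2,"y": 3.5,"z": 0,"roll": 0}
    - {"x": 0,"y": 0,"z": 0,"roll": 0}
    - {"x": 0,"y": 0,"z": 0,"roll": 0}

```text
clock: 5.25
tool_pos: [0.4846, -0.197, 0.2684]
orientation: [-180.0, 0.0, -40.0]
force: [-0.8, 1.5, -0.2]
opening: 0.0879
```

```bash
python3 plan.py "[(.345,-.322,.26)]"
```

```text
clock 5.25 pos [ 0.4846 -0.197   0.2684] rpy [-1.7999e+02  1.0000e-02 -3.9980e+01] open 0.0879 F [-0.8  1.5 -0.2] J [ -1.   5. -14.  -0. -71.  51.]
(0.345, -0.322, 0.26) n=5 each [-0.53  3.71  0.17] | total [-2.67 18.55  0.84]
```

jog_arm:
  commands:
    - {"x": -0.53,"y": 3.71,"z": 0.17,"roll": 0}
    - {"x": -0.53,"y": 3.71,"z": 0.17,"roll": 0}
    - {"x": -0.53,"y": 3.71,"z": 0.17,"roll": 0}
    - {"x": -0.53,"y": 3.71,"z": 0.17,"roll": 0}
    - {"x": -0.53,"y": 3.71,"z": 0.17,"roll": 0}
    - {"x": 0,"y": 0,"z": 0,"roll": 0}
    - {"x": 0,"y": 0,"z": 0,"roll": 0}

```text
clock: 5.95
tool_pos: [0.3458, -0.3216, 0.2603]
orientation: [-180.0, -0.0, -39.9]
force: [-0.0, 0.2, 0.8]
opening: 0.0874
```

```bash
cat > w.py <<'E'
import sys
from h import *
from plan import st
from plant import ctrl
def wcam():
    o=st(); s=ctrl.snapshot("wrist")
    M=np.eye(4);M[:3,:3]=Ro.from_euler('xyz',o["orientation"],degrees=True).as_matrix();M[:3,3]=o["tool_pos"]
    W=M@s["hand_eye"]
    return (s["mtx"],W[:3,3],W[:3,:3]),s["image"]
if __name__=="__main__":
    c,im=wcam(); im=im[:,:,::-1].copy()
    for X in eval(sys.argv[2]):
        u=proj(c,X)[0];print(X,u.round(0)); cv2.drawMarker(im,tuple(int(v) for v in u),(255,0,0),cv2.MARKER_CROSS,14,1)
    cv2.imwrite(sys.argv[1],im)
E
python3 w.py pics/w1.png "[(.345,-.322,.17),(.345,-.322,0),(.391,-.214,.094),(.485,-.287,.086),(.46,-.408,.09)]"
```

```text
clock 5.95 pos [ 0.3458 -0.3216  0.2603] rpy [-1.7998e+02 -4.0000e-02 -3.9880e+01] open 0.0874 F [-0.   0.2  0.8] J [-19.  -0. -21.  -0. -69.  69.]
(0.345, -0.322, 0.17) [322. 244.]
(0.345, -0.322, 0) [321. 201.]
(0.391, -0.214, 0.094) [184. 260.]
(0.485, -0.287, 0.086) [169. 108.]
(0.46, -0.408, 0.09) [311.  23.]
```

View pics/w1.png

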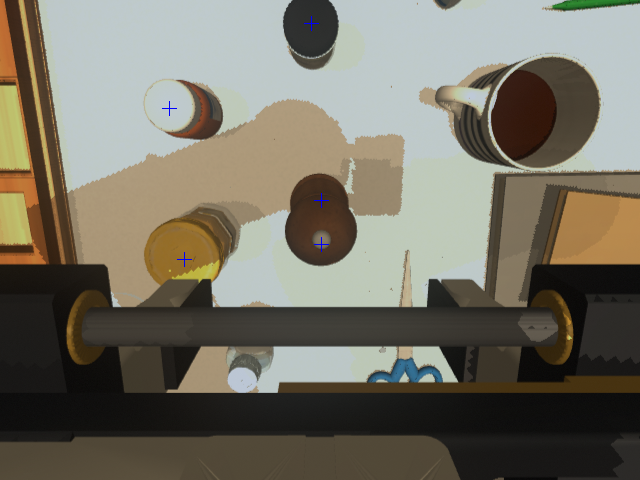

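jog_arm:
  commands:
    - {"x": 0.2,"y": 0,"z": 4,"roll": 0}
    - {"x": 0,"y": 0,"z": 4,"roll": 0}
    - {"x": 0,"y": 0,"z": 3,"roll": 0}
    - {"x": 0,"y": 0,"z": 2,"roll": 0}
    - {"x": 0,"y": 0,"z": 0.8,"roll": 0}
    - {"x": 0,"y": 0,"z": 0,"roll": 0}
    - {"x": 0,"y": 0,"z": 0,"roll": 0}

```text
clock: 6.7
tool_pos: [0.3483, -0.3232, 0.123]
orientation: [-180.0, -0.1, -39.8]
force: [0.1, 0.5, 1.1]
opening: 0.0878
```

jog_arm:
  commands:
    - {"x": 0,"y": 0,"z": 0,"roll": 0}
    - {"x": 0,"y": 0,"z": 0,"roll": 0}
    - {"x": 0,"y": 0,"z": 0,"roll": 0}
    - {"x": 0,"y": 0,"z": 0,"roll": 0}
    - {"x": 0,"y": 0,"z": 0,"roll": 0}
    - {"x": 0,"y": 0,"z": 0,"roll": 0}
    - {"x": 0,"y": 0,"z": 0,"roll": 0}
    - {"x": 0,"y": 0,"z": 0,"roll": 0}
  gripper: 4

```text
clock: 7.5
tool_pos: [0.347, -0.3235, 0.1222]
orientation: [180.0, -0.0, -39.9]
force: [0.1, -0.6, 2.2]
opening: 0.0468
```

jog_arm:
  commands:
    - {"x": 0,"y": 0,"z": -0.5,"roll": 0}
    - {"x": 0,"y": 0,"z": -1,"roll": 0}
    - {"x": 0,"y": 0,"z": -2,"roll": 0}
    - {"x": 0,"y": 0,"z": -2.5,"roll": 0}
    - {"x": 0,"y": 0,"z": -2.5,"roll": 0}
    - {"x": 0,"y": 0,"z": -2.5,"roll": 0}
    - {"x": 0,"y": 0,"z": -2,"roll": 0}
    - {"x": 0,"y": 0,"z": -1,"roll": 0}
    - {"x": 0,"y": 0,"z": 0,"roll": 0}
    - {"x": 0,"y": 0,"z": 0,"roll": 0}

```text
clock: 8.5
tool_pos: [0.3467, -0.3229, 0.2613]
orientation: [-180.0, 0.1, -39.9]
force: [-0.1, -0.1, -1.5]
opening: 0.0467
```

```bash
python3 plan.py "[(.4635,-.0205,.262)]"
```

```text
clock 8.5 pos [ 0.3467 -0.3229  0.2613] rpy [-1.7999e+02  6.0000e-02 -3.9880e+01] open 0.0467 F [-0.1 -0.1 -1.5] J [-19.  -0. -20.  -0. -70.  69.]
(0.4635, -0.0205, 0.262) n=8 each [-1.3  -3.84 -0.01] | total [-10.43 -30.7   -0.07]
```

jog_arm:
  commands:
    - {"x": -0.5,"y": -1.5,"z": 0,"roll": 0}
    - {"x": -1,"y": -3,"z": 0,"roll": 0}
    - {"x": -1,"y": -3,"z": 0,"roll": 0}
    - {"x": -1,"y": -3,"z": 0,"roll": 0}
    - {"x": -1,"y": -3,"z": 0,"roll": 0}
    - {"x": -1,"y": -3,"z": 0,"roll": 0}
    - {"x": -1,"y": -3,"z": 0,"roll": 0}
    - {"x": -1,"y": -3,"z": 0,"roll": 0}
    - {"x": -1,"y": -3,"z": 0,"roll": 0}
    - {"x": -1,"y": -3,"z": 0,"roll": 0}
    - {"x": -0.9,"y": -2.2,"z": 0,"roll": 0}
    - {"x": 0,"y": 0,"z": 0,"roll": 0}

```text
clock: 9.7
tool_pos: [0.4642, -0.0189, 0.2604]
orientation: [179.9, 0.1, -39.7]
force: [-0.3, -1.6, -1.5]
opening: 0.0467
```

```bash
python3 plan.py "[(.4635,-.0205,.262)]"
python3 - <<'E'
from plant import ctrl
import cv2
for n in("scene","top"):
    im=ctrl.snapshot(n)["image"][:,:,::-1]
    im=im[120:340,160:460] if n=="scene" else im[100:350,150:450]
    cv2.imwrite(f"pics/{n}1.png",cv2.resize(im,None,fx=2.3,fy=2.3,interpolation=2))
E
```

```text
clock 9.7 pos [ 0.4642 -0.0189  0.2604] rpy [ 1.7989e+02  1.0000e-01 -3.9730e+01] open 0.0467 F [-0.3 -1.6 -1.5] J [ 22.  -1. -21.  -0. -70.  28.]
(0.4635, -0.0205, 0.262) n=1 each [ 0.05  0.17 -0.16] | total [ 0.05  0.17 -0.16]
```

View pics/scene1.png

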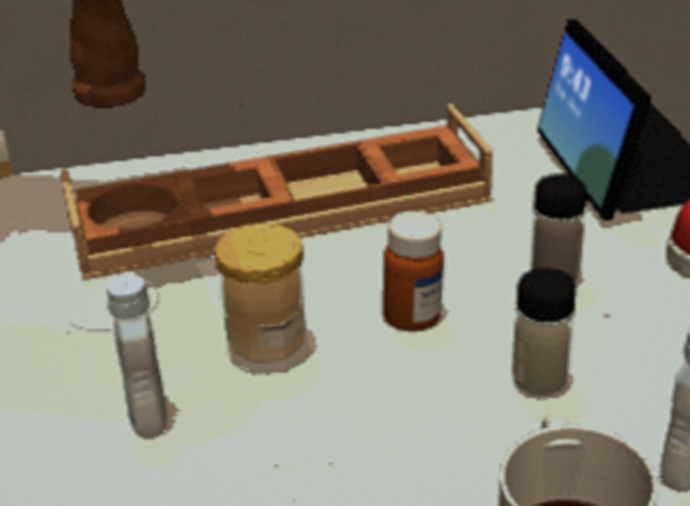

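```bash
python3 w.py pics/w2.png "[(.4625,-.0195,.035),(.529,-.0757,.035),(.596,-.1317,.035),(.6625,-.1875,.035),(.391,-.214,.094)]"
```

```text
clock 9.8 pos [ 0.4634 -0.0207  0.2607] rpy [ 1.7987e+02  9.0000e-02 -3.9790e+01] open 0.0466 F [-0.2 -0.5 -2.2] J [ 22.  -1. -21.  -0. -70.  28.]
(0.4625, -0.0195, 0.035) [319. 207.]
(0.529, -0.0757, 0.035) [320. 110.]
(0.596, -0.1317, 0.035) [320.   0.]
(0.6625, -0.1875, 0.035) [ 321. -124.]
(0.391, -0.214, 0.094) [577. 130.]
```

View pics/w2.png

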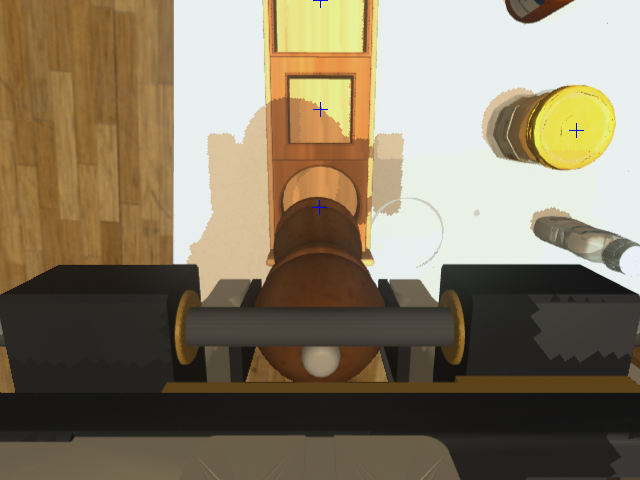

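jog_arm:
  commands:
    - {"x": 0,"y": 0,"z": 2,"roll": 0}
    - {"x": 0,"y": 0,"z": 3,"roll": 0}
    - {"x": 0,"y": 0,"z": 3,"roll": 0}
    - {"x": 0,"y": 0,"z": 2,"roll": 0}
    - {"x": 0,"y": 0,"z": 1.5,"roll": 0}
    - {"x": 0,"y": 0,"z": 1,"roll": 0}
    - {"x": 0,"y": 0,"z": 0.5,"roll": 0}
    - {"x": 0,"y": 0,"z": 0.1,"roll": 0}
    - {"x": 0,"y": 0,"z": 0,"roll": 0}
    - {"x": 0,"y": 0,"z": 0,"roll": 0}
    - {"x": 0,"y": 0,"z": 0,"roll": 0}

```text
clock: 10.95
tool_pos: [0.4644, -0.0209, 0.1317]
orientation: [-179.9, -0.0, -39.9]
force: [0.9, 0.8, -2.4]
opening: 0.0471
```

jog_arm:
  commands:
    - {"x": 0,"y": 0,"z": 0.15,"roll": 0}
    - {"x": 0,"y": 0,"z": 0.1,"roll": 0}
    - {"x": 0,"y": 0,"z": 0.05,"roll": 0}
    - {"x": 0,"y": 0,"z": 0,"roll": 0}
    - {"x": 0,"y": 0,"z": 0,"roll": 0}

```text
clock: 11.45
tool_pos: [0.4641, -0.021, 0.128]
orientation: [180.0, 0.0, -39.9]
force: [0.4, 0.1, -1.0]
opening: 0.0466
```

```bash
python3 plan.py
python3 - <<'E'
from plant import ctrl
import cv2
im=ctrl.snapshot("scene")["image"][:,:,::-1][120:280,160:400]
cv2.imwrite(f"pics/scene2.png",cv2.resize(im,None,fx=3,fy=3,interpolation=2))
E
```

```text
clock 11.45 pos [ 0.4641 -0.021   0.128 ] rpy [179.99   0.   -39.86] open 0.0466 F [ 0.4  0.1 -1. ] J [ 22.   6. -33.   0. -51.  28.]
```

View pics/scene2.png

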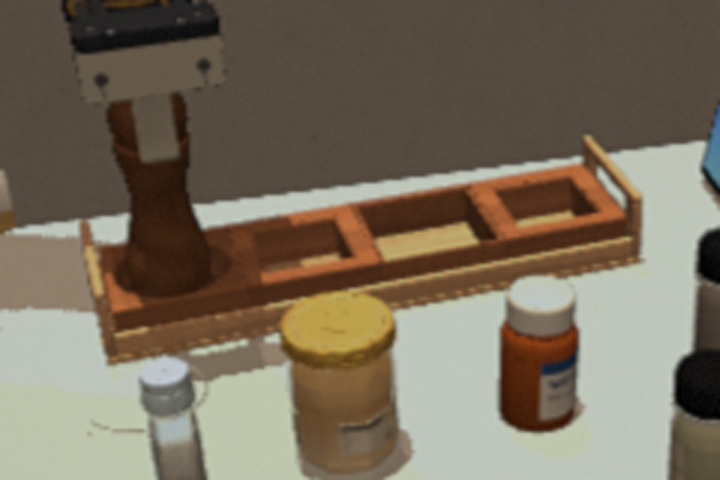

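In the well; it looks upright. Small further press until contact, then release.

jog_arm:
  commands:
    - {"x": 0,"y": 0,"z": 0.1,"roll": 0}
    - {"x": 0,"y": 0,"z": 0.05,"roll": 0}
    - {"x": 0,"y": 0,"z": 0,"roll": 0}
    - {"x": 0,"y": 0,"z": 0,"roll": 0}

```text
clock: 11.9
tool_pos: [0.4645, -0.021, 0.1271]
orientation: [-180.0, -0.0, -39.9]
force: [-0.3, 0.1, 5.7]
opening: 0.047
```

jog_arm:
  commands:
    - {"x": 0,"y": 0,"z": 0,"roll": 0}
    - {"x": 0,"y": 0,"z": 0,"roll": 0}
    - {"x": 0,"y": 0,"z": 0,"roll": 0}
    - {"x": 0,"y": 0,"z": 0,"roll": 0}
    - {"x": 0,"y": 0,"z": 0,"roll": 0}
    - {"x": 0,"y": 0,"z": -2,"roll": 0}
    - {"x": 0,"y": 0,"z": -4,"roll": 0}
    - {"x": 0,"y": 0,"z": -4,"roll": 0}
    - {"x": 0,"y": 0,"z": -3,"roll": 0}
    - {"x": 0,"y": 0,"z": 0,"roll": 0}
    - {"x": 0,"y": 0,"z": 0,"roll": 0}
  gripper: 8.5

```text
clock: 13.0
tool_pos: [0.4641, -0.0208, 0.2569]
orientation: [-179.9, -0.0, -39.9]
force: [-0.8, -0.1, -1.4]
opening: 0.0852
```

```bash
python3 w.py pics/w3.png "[(.4625,-.0195,.175),(.391,-.214,.094)]"; python3 plan.py "[(.392,-.215,.22)]"
python3 - <<'E'
from plant import ctrl
import cv2
im=ctrl.snapshot("scene")["image"][:,:,::-1][120:280,160:400]
cv2.imwrite(f"pics/scene3.png",cv2.resize(im,None,fx=3,fy=3,interpolation=2))
E
```

```text
clock 13.0 pos [ 0.4641 -0.0208  0.2569] rpy [-1.7991e+02 -2.0000e-02 -3.9870e+01] open 0.0852 F [-0.8 -0.1 -1.4] J [ 22.  -1. -22.  -0. -69.  28.]
(0.4625, -0.0195, 0.175) [321. 251.]
(0.391, -0.214, 0.094) [582. 131.]
clock 13.05 pos [ 0.4636 -0.021   0.256 ] rpy [ 1.7999e+02  4.0000e-02 -3.9880e+01] open 0.0852 F [-0.2 -0.  -0.6] J [ 22.  -1. -22.  -0. -69.  28.]
(0.392, -0.215, 0.22) n=5 each [1.39 3.9  0.72] | total [ 6.95 19.48  3.6 ]
```

View pics/w3.png

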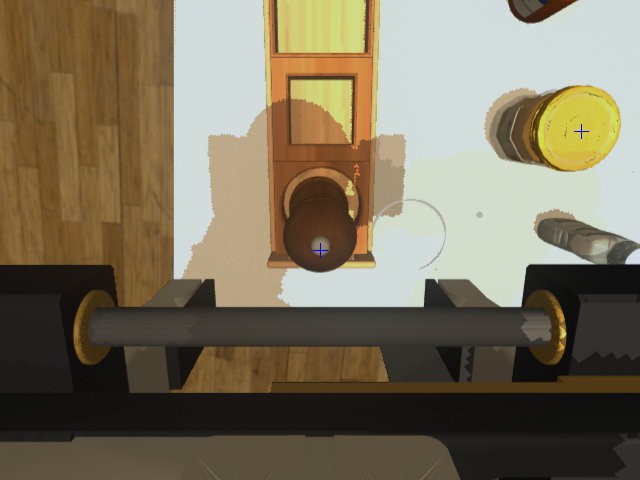

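View pics/scene3.png

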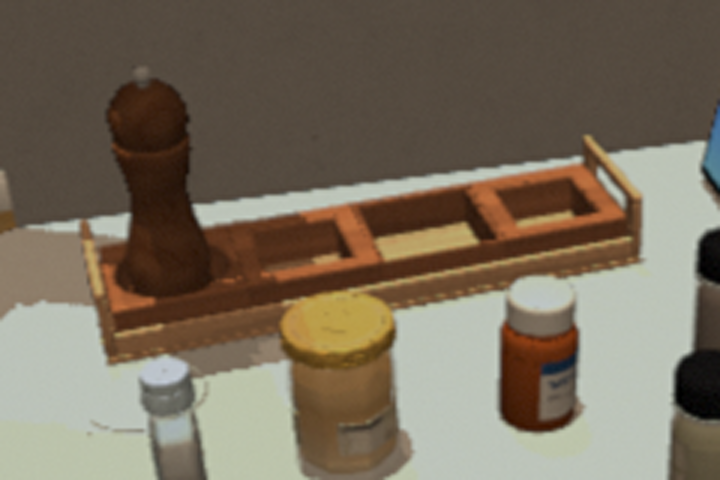

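jog_arm:
  commands:
    - {"x": 1.3,"y": 3.8,"z": 0,"roll": 0}
    - {"x": 1.4,"y": 3.8,"z": 0.5,"roll": 0}
    - {"x": 1.4,"y": 3.8,"z": 1,"roll": 0}
    - {"x": 1.4,"y": 3.8,"z": 1,"roll": 0}
    - {"x": 1.5,"y": 3.8,"z": 1,"roll": 0}
    - {"x": 0,"y": 0,"z": 0,"roll": 0}
    - {"x": 0,"y": 0,"z": 0,"roll": 0}
  gripper: 8.76

```text
clock: 13.8
tool_pos: [0.3949, -0.2125, 0.2203]
orientation: [179.9, 0.1, -40.0]
force: [0.6, 0.2, -0.4]
opening: 0.0876
```

```bash
python3 w.py pics/w4.png "[(.391,-.214,.094),(.395,-.213,.094),(.485,-.287,.086)]"
```

```text
clock 13.8 pos [ 0.3949 -0.2125  0.2203] rpy [ 1.7991e+02  1.3000e-01 -4.0030e+01] open 0.0876 F [ 0.6  0.2 -0.4] J [ -3.  -1. -27.  -0. -64.  53.]
(0.391, -0.214, 0.094) [325. 233.]
(0.395, -0.213, 0.094) [321. 229.]
(0.485, -0.287, 0.086) [319.  52.]
```

View pics/w4.png

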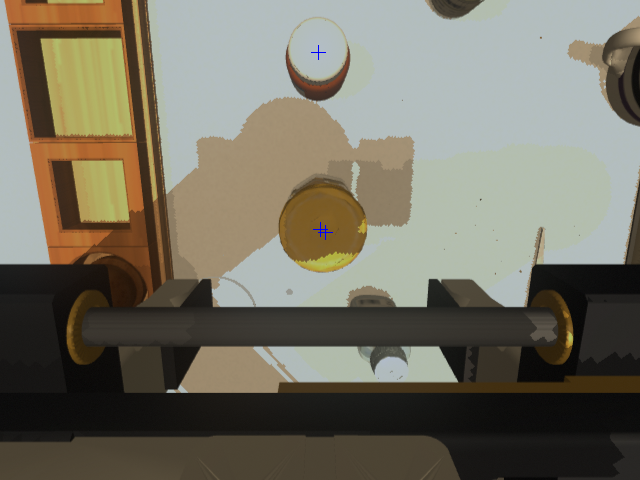

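jog_arm:
  commands:
    - {"x": 0,"y": 0.1,"z": 4,"roll": 0}
    - {"x": 0,"y": 0,"z": 4,"roll": 0}
    - {"x": 0,"y": 0,"z": 4,"roll": 0}
    - {"x": 0,"y": 0,"z": 3,"roll": 0}
    - {"x": 0,"y": 0,"z": 2,"roll": 0}
    - {"x": 0,"y": 0,"z": 0.8,"roll": 0}
    - {"x": 0,"y": 0,"z": 0,"roll": 0}
    - {"x": 0,"y": 0,"z": 0,"roll": 0}

```text
clock: 14.65
tool_pos: [0.3964, -0.2121, 0.0444]
orientation: [-180.0, -0.1, -39.8]
force: [0.5, -0.5, 0.7]
opening: 0.088
```

jog_arm:
  commands:
    - {"x": 0,"y": 0,"z": 0,"roll": 0}
    - {"x": 0,"y": 0,"z": 0,"roll": 0}
    - {"x": 0,"y": 0,"z": 0,"roll": 0}
    - {"x": 0,"y": 0,"z": 0,"roll": 0}
    - {"x": 0,"y": 0,"z": 0,"roll": 0}
    - {"x": 0,"y": 0,"z": 0,"roll": 0}
    - {"x": 0,"y": 0,"z": 0,"roll": 0}
  gripper: 5

```text
clock: 15.35
tool_pos: [0.3952, -0.2128, 0.044]
orientation: [180.0, -0.0, -39.9]
force: [-2.4, -2.3, 6.9]
opening: 0.0627
```

```bash
python3 w.py pics/w5.png "[]"
python3 - <<'E'
from plant import ctrl
import cv2
im=ctrl.snapshot("scene")["image"][:,:,::-1][180:310,200:360]
cv2.imwrite(f"pics/scene4.png",cv2.resize(im,None,fx=4,fy=4,interpolation=2))
E
```

```text
clock 15.35 pos [ 0.3952 -0.2128  0.044 ] rpy [ 1.7998e+02 -1.0000e-02 -3.9870e+01] open 0.0627 F [-2.4 -2.3  6.9] J [ -3.  12. -41.   0. -38.  53.]
```

View pics/scene4.png

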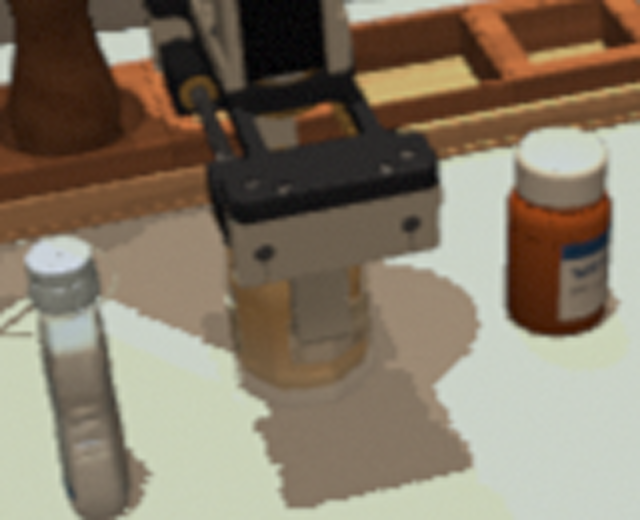

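View pics/w5.png

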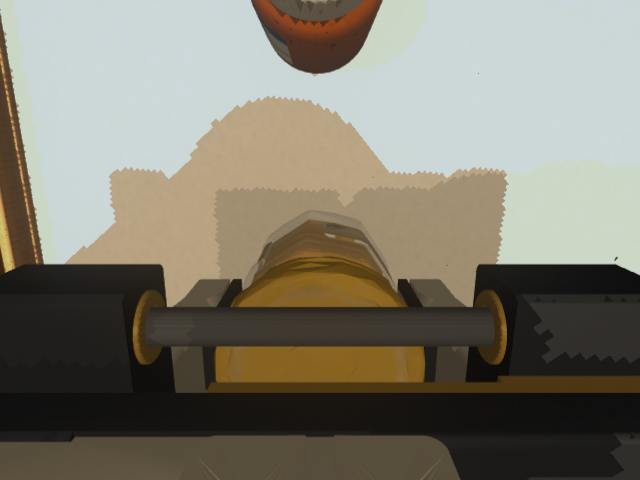

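jog_arm:
  commands:
    - {"x": 0,"y": 0,"z": 0,"roll": 0}
    - {"x": 0,"y": 0,"z": 0,"roll": 0}
    - {"x": 0,"y": 0,"z": 0,"roll": 0}
    - {"x": 0,"y": 0,"z": 0,"roll": 0}
    - {"x": 0,"y": 0,"z": -1,"roll": 0}
    - {"x": 0,"y": 0,"z": -1,"roll": 0}
    - {"x": 0,"y": 0,"z": -0.3,"roll": 0}
    - {"x": 0,"y": 0,"z": 0,"roll": 0}
    - {"x": 0,"y": 0,"z": 0,"roll": 0}
  gripper: 8.76

```text
clock: 16.35
tool_pos: [0.3954, -0.2124, 0.0667]
orientation: [-180.0, -0.0, -39.9]
force: [-0.5, -0.0, -0.7]
opening: 0.0879
```

jog_arm:
  commands:
    - {"x": 0,"y": 0,"z": 0,"roll": 0}
    - {"x": 0,"y": 0,"z": 0,"roll": 0}
    - {"x": 0,"y": 0,"z": 0,"roll": 0}
    - {"x": 0,"y": 0,"z": 0,"roll": 0}
    - {"x": 0,"y": 0,"z": 0,"roll": 0}
    - {"x": 0,"y": 0,"z": 0,"roll": 0}
    - {"x": 0,"y": 0,"z": 0,"roll": 0}
  gripper: 5

```text
clock: 17.05
tool_pos: [0.395, -0.2125, 0.0664]
orientation: [180.0, 0.0, -39.9]
force: [-1.9, -2.3, -0.5]
opening: 0.0628
```

Firm on the lid. Lift 12 cm.

jog_arm:
  commands:
    - {"x": 0,"y": 0,"z": -0.5,"roll": 0}
    - {"x": 0,"y": 0,"z": -1,"roll": 0}
    - {"x": 0,"y": 0,"z": -2,"roll": 0}
    - {"x": 0,"y": 0,"z": -2.5,"roll": 0}
    - {"x": 0,"y": 0,"z": -2.5,"roll": 0}
    - {"x": 0,"y": 0,"z": -2,"roll": 0}
    - {"x": 0,"y": 0,"z": -1,"roll": 0}
    - {"x": 0,"y": 0,"z": -0.5,"roll": 0}
    - {"x": 0,"y": 0,"z": 0,"roll": 0}
    - {"x": 0,"y": 0,"z": 0,"roll": 0}

```text
clock: 18.05
tool_pos: [0.3947, -0.2123, 0.1856]
orientation: [180.0, 0.1, -39.9]
force: [0.5, -0.4, -5.9]
opening: 0.0628
```

```bash
python3 plan.py "[(.596,-.1317,.186)]";python3 w.py pics/w6.png "[]"
python3 - <<'E'
from plant import ctrl
import cv2
im=ctrl.snapshot("scene")["image"][:,:,::-1][140:300,190:370]
cv2.imwrite(f"pics/scene5.png",cv2.resize(im,None,fx=3.5,fy=3.5,interpolation=2))
E
```

```text
clock 18.05 pos [ 0.3947 -0.2123  0.1856] rpy [ 1.7997e+02  9.0000e-02 -3.9880e+01] open 0.0628 F [ 0.5 -0.4 -5.9] J [ -3.   1. -30.  -0. -59.  53.]
(0.596, -0.1317, 0.186) n=5 each [ 2.06 -3.82 -0.01] | total [ 10.28 -19.09  -0.04]
clock 18.05 pos [ 0.3947 -0.2123  0.1856] rpy [ 1.7997e+02  9.0000e-02 -3.9880e+01] open 0.0628 F [ 0.5 -0.4 -5.9] J [ -3.   1. -30.  -0. -59.  53.]
```

View pics/scene5.png

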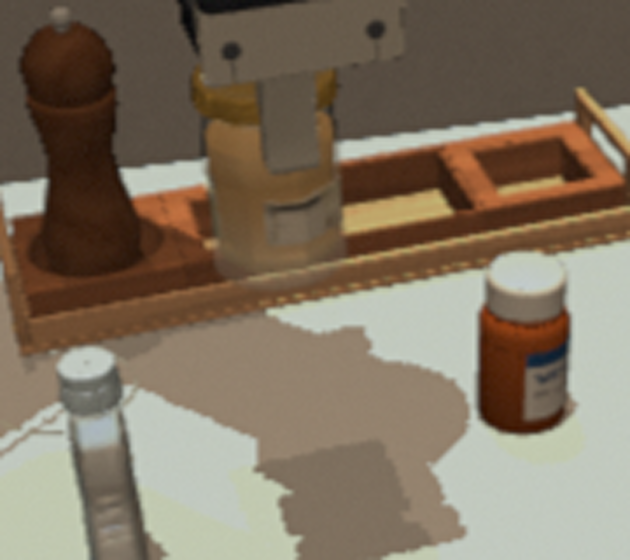

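jog_arm:
  commands:
    - {"x": 0.9,"y": -1.6,"z": 0,"roll": 0}
    - {"x": 1.5,"y": -2.8,"z": 0,"roll": 0}
    - {"x": 1.5,"y": -2.8,"z": 0,"roll": 0}
    - {"x": 1.5,"y": -2.8,"z": 0,"roll": 0}
    - {"x": 1.5,"y": -2.8,"z": 0,"roll": 0}
    - {"x": 1.5,"y": -2.8,"z": 0,"roll": 0}
    - {"x": 1.2,"y": -2.2,"z": 0,"roll": 0}
    - {"x": 0.7,"y": -1.3,"z": 0,"roll": 0}
    - {"x": 0,"y": 0,"z": 0,"roll": 0}
    - {"x": 0,"y": 0,"z": 0,"roll": 0}

```text
clock: 19.15
tool_pos: [0.5963, -0.1317, 0.1855]
orientation: [179.9, 0.1, -39.9]
force: [-0.3, -0.6, -5.7]
opening: 0.0626
```

```bash
python3 plan.py "[(.596,-.1317,.186)]";python3 w.py pics/w6.png "[(.596,-.1317,.035),(.6625,-.1875,.035)]"
```

```text
clock 19.15 pos [ 0.5963 -0.1317  0.1855] rpy [ 1.7992e+02  1.0000e-01 -3.9860e+01] open 0.0626 F [-0.3 -0.6 -5.7] J [  6.  16. -11.  -0. -63.  44.]
(0.596, -0.1317, 0.186) n=1 each [-0.03  0.02 -0.05] | total [-0.03  0.02 -0.05]
clock 19.15 pos [ 0.5963 -0.1317  0.1855] rpy [ 1.7992e+02  1.0000e-01 -3.9860e+01] open 0.0626 F [-0.3 -0.6 -5.7] J [  6.  16. -11.  -0. -63.  44.]
(0.596, -0.1317, 0.035) [320. 223.]
(0.6625, -0.1875, 0.035) [321. 103.]
```

View pics/w6.png

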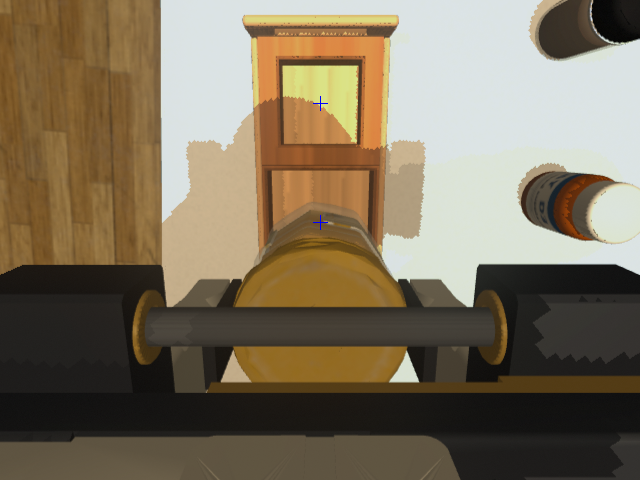

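jog_arm:
  commands:
    - {"x": 0,"y": 0,"z": 2,"roll": 0}
    - {"x": 0,"y": 0,"z": 3,"roll": 0}
    - {"x": 0,"y": 0,"z": 2.5,"roll": 0}
    - {"x": 0,"y": 0,"z": 1.5,"roll": 0}
    - {"x": 0,"y": 0,"z": 1,"roll": 0}
    - {"x": 0,"y": 0,"z": 0.6,"roll": 0}
    - {"x": 0,"y": 0,"z": 0.3,"roll": 0}
    - {"x": 0,"y": 0,"z": 0,"roll": 0}
    - {"x": 0,"y": 0,"z": 0,"roll": 0}
    - {"x": 0,"y": 0,"z": 0,"roll": 0}

```text
clock: 20.2
tool_pos: [0.5973, -0.1319, 0.0783]
orientation: [-180.0, -0.1, -39.9]
force: [-1.3, 0.1, -5.5]
opening: 0.0631
```

jog_arm:
  commands:
    - {"x": 0,"y": 0,"z": 0.2,"roll": 0}
    - {"x": 0,"y": 0,"z": 0.1,"roll": 0}
    - {"x": 0,"y": 0,"z": 0,"roll": 0}
    - {"x": 0,"y": 0,"z": 0,"roll": 0}

```text
clock: 20.6
tool_pos: [0.5968, -0.1319, 0.0745]
orientation: [180.0, 0.0, -39.9]
force: [-0.5, 0.5, -6.4]
opening: 0.0628
```

jog_arm:
  commands:
    - {"x": 0,"y": 0,"z": 0.15,"roll": 0}
    - {"x": 0,"y": 0,"z": 0.1,"roll": 0}
    - {"x": 0,"y": 0,"z": 0,"roll": 0}
    - {"x": 0,"y": 0,"z": 0,"roll": 0}

```text
clock: 21.0
tool_pos: [0.5968, -0.1319, 0.072]
orientation: [180.0, 0.0, -39.9]
force: [0.7, -0.7, -5.1]
opening: 0.0627
```

jog_arm:
  commands:
    - {"x": 0,"y": 0,"z": 0.1,"roll": 0}
    - {"x": 0,"y": 0,"z": 0.05,"roll": 0}
    - {"x": 0,"y": 0,"z": 0,"roll": 0}
    - {"x": 0,"y": 0,"z": 0,"roll": 0}

```text
clock: 21.4
tool_pos: [0.5973, -0.1321, 0.0714]
orientation: [-180.0, -0.1, -39.9]
force: [-1.9, -1.8, 4.9]
opening: 0.0627
```

jog_arm:
  commands:
    - {"x": 0,"y": 0,"z": 0,"roll": 0}
    - {"x": 0,"y": 0,"z": 0,"roll": 0}
    - {"x": 0,"y": 0,"z": 0,"roll": 0}
    - {"x": 0,"y": 0,"z": 0,"roll": 0}
    - {"x": 0,"y": 0,"z": -1,"roll": 0}
    - {"x": 0,"y": 0,"z": -3,"roll": 0}
    - {"x": 0,"y": 0,"z": -4,"roll": 0}
    - {"x": 0,"y": 0,"z": -4,"roll": 0}
    - {"x": 0,"y": 0,"z": -2,"roll": 0}
    - {"x": 0,"y": 0,"z": 0,"roll": 0}
    - {"x": 0,"y": 0,"z": 0,"roll": 0}
  gripper: 8.76

```text
clock: 22.5
tool_pos: [0.5969, -0.1317, 0.2114]
orientation: [-179.9, -0.0, -39.9]
force: [0.7, 1.0, -0.2]
opening: 0.0877
```

```bash
python3 plan.py "[(.586,-.359,.2)]";python3 w.py pics/w7.png "[(.596,-.1317,.099),(.586,-.359,.09)]"
```

```text
clock 22.5 pos [ 0.5969 -0.1317  0.2114] rpy [-1.7993e+02 -5.0000e-02 -3.9870e+01] open 0.0877 F [ 0.7  1.  -0.2] J [  6.  15.  -9.  -0. -66.  44.]
(0.586, -0.359, 0.2) n=6 each [2.29 3.02 0.19] | total [13.73 18.14  1.14]
clock 22.5 pos [ 0.5969 -0.1317  0.2114] rpy [-1.7993e+02 -5.0000e-02 -3.9870e+01] open 0.0877 F [ 0.7  1.  -0.2] J [  6.  15.  -9.  -0. -66.  44.]
(0.596, -0.1317, 0.099) [321. 236.]
(0.586, -0.359, 0.09) [618.  13.]
```

View pics/w7.png

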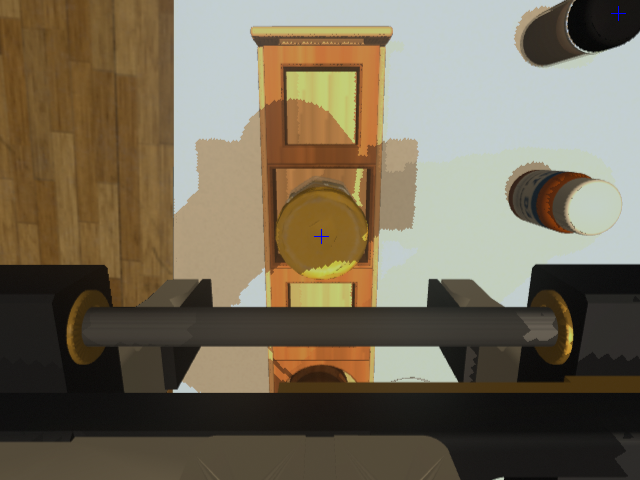

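jog_arm:
  commands:
    - {"x": 2.3,"y": 3,"z": 0.1,"roll": 0}
    - {"x": 2.3,"y": 3,"z": 0.2,"roll": 0}
    - {"x": 2.3,"y": 3,"z": 0.2,"roll": 0}
    - {"x": 2.3,"y": 3,"z": 0.2,"roll": 0}
    - {"x": 2.3,"y": 3,"z": 0.2,"roll": 0}
    - {"x": 2.3,"y": 3.1,"z": 0.2,"roll": 0}
    - {"x": 0,"y": 0,"z": 0,"roll": 0}
    - {"x": 0,"y": 0,"z": 0,"roll": 0}

```text
clock: 23.35
tool_pos: [0.5856, -0.36, 0.1974]
orientation: [179.9, 0.2, -40.0]
force: [-0.1, 0.7, -0.6]
opening: 0.0876
```

```bash
python3 plan.py "[(.586,-.359,.055)]";python3 w.py pics/w8.png "[(.586,-.359,.09)]"
```

```text
clock 23.35 pos [ 0.5856 -0.36    0.1974] rpy [179.93   0.18 -39.99] open 0.0876 F [-0.1  0.7 -0.6] J [-15.  23.   0.  -0. -68.  65.]
(0.586, -0.359, 0.055) n=4 each [-0.01 -0.03  3.56] | total [-0.04 -0.1  14.24]
clock 23.35 pos [ 0.5856 -0.36    0.1974] rpy [179.93   0.18 -39.99] open 0.0876 F [-0.1  0.7 -0.6] J [-15.  23.   0.  -0. -68.  65.]
(0.586, -0.359, 0.09) [319. 237.]
```

View pics/w8.png

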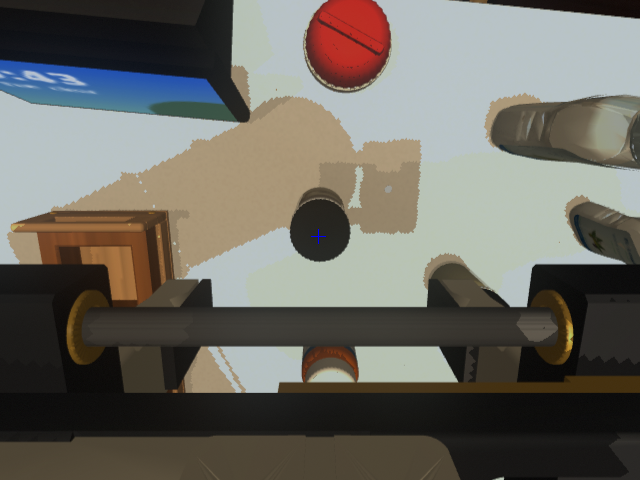

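jog_arm:
  commands:
    - {"x": 0.4,"y": -0.1,"z": 4,"roll": 0}
    - {"x": 0,"y": 0,"z": 4,"roll": 0}
    - {"x": 0,"y": 0,"z": 3,"roll": 0}
    - {"x": 0,"y": 0,"z": 2,"roll": 0}
    - {"x": 0,"y": 0,"z": 1.2,"roll": 0}
    - {"x": 0,"y": 0,"z": 0,"roll": 0}
    - {"x": 0,"y": 0,"z": 0,"roll": 0}

```text
clock: 24.1
tool_pos: [0.5912, -0.3608, 0.0585]
orientation: [-180.0, -0.1, -39.8]
force: [0.2, -0.1, 0.3]
opening: 0.0874
```

jog_arm:
  commands:
    - {"x": 0,"y": 0,"z": 0,"roll": 0}
    - {"x": 0,"y": 0,"z": 0,"roll": 0}
    - {"x": 0,"y": 0,"z": 0,"roll": 0}
    - {"x": 0,"y": 0,"z": 0,"roll": 0}
    - {"x": 0,"y": 0,"z": 0,"roll": 0}
    - {"x": 0,"y": 0,"z": 0,"roll": 0}
    - {"x": 0,"y": 0,"z": 0,"roll": 0}
    - {"x": 0,"y": 0,"z": 0,"roll": 0}
    - {"x": 0,"y": 0,"z": 0,"roll": 0}
  gripper: 3

```text
clock: 25.0
tool_pos: [0.5904, -0.3611, 0.0575]
orientation: [180.0, 0.0, -39.9]
force: [-0.7, -0.1, -0.3]
opening: 0.0411
```

jog_arm:
  commands:
    - {"x": 0,"y": 0,"z": -0.5,"roll": 0}
    - {"x": 0,"y": 0,"z": -1,"roll": 0}
    - {"x": 0,"y": 0,"z": -2,"roll": 0}
    - {"x": 0,"y": 0,"z": -2.5,"roll": 0}
    - {"x": 0,"y": 0,"z": -2.5,"roll": 0}
    - {"x": 0,"y": 0,"z": -2,"roll": 0}
    - {"x": 0,"y": 0,"z": -0.5,"roll": 0}
    - {"x": 0,"y": 0,"z": 0,"roll": 0}
    - {"x": 0,"y": 0,"z": 0,"roll": 0}

```text
clock: 25.9
tool_pos: [0.5899, -0.3607, 0.1665]
orientation: [180.0, 0.1, -39.9]
force: [-0.5, 1.2, -1.0]
opening: 0.0408
```

```bash
python3 plan.py "[(.6625,-.1875,.167)]";python3 - <<'E'
from plant import ctrl
import cv2
im=ctrl.snapshot("scene")["image"][:,:,::-1][120:300,260:480]
cv2.imwrite(f"pics/scene6.png",cv2.resize(im,None,fx=3,fy=3,interpolation=2))
E
```

```text
clock 25.9 pos [ 0.5899 -0.3607  0.1665] rpy [ 1.7999e+02  8.0000e-02 -3.9880e+01] open 0.0408 F [-0.5  1.2 -1. ] J [-15.  24.  -2.  -0. -64.  65.]
(0.6625, -0.1875, 0.167) n=5 each [-1.11 -3.59 -0.01] | total [ -5.53 -17.95  -0.05]
```

View pics/scene6.png

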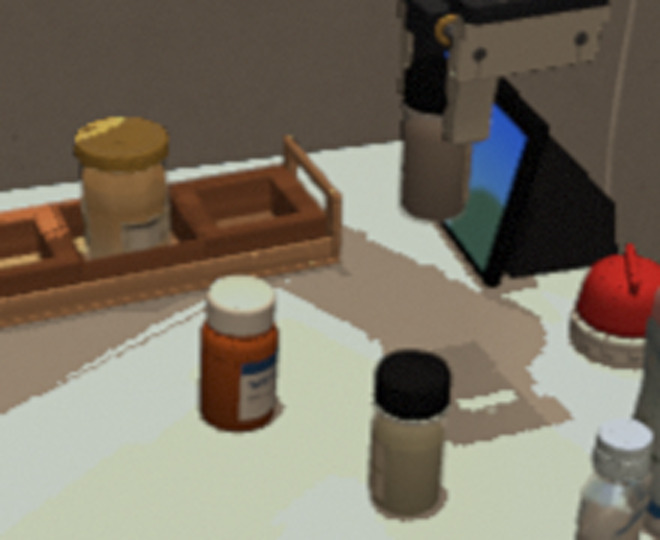

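jog_arm:
  commands:
    - {"x": -0.5,"y": -1.5,"z": 0,"roll": 0}
    - {"x": -0.9,"y": -3,"z": 0,"roll": 0}
    - {"x": -0.9,"y": -3,"z": 0,"roll": 0}
    - {"x": -0.9,"y": -3,"z": 0,"roll": 0}
    - {"x": -0.9,"y": -3,"z": 0,"roll": 0}
    - {"x": -0.8,"y": -2.5,"z": 0,"roll": 0}
    - {"x": -0.6,"y": -1.9,"z": 0,"roll": 0}
    - {"x": 0,"y": 0,"z": 0,"roll": 0}
    - {"x": 0,"y": 0,"z": 0,"roll": 0}

```text
clock: 26.85
tool_pos: [0.6629, -0.1878, 0.1669]
orientation: [180.0, 0.0, -39.8]
force: [0.3, -0.8, -2.0]
opening: 0.0409
```

```bash
python3 plan.py "[(.6625,-.1875,.063)]";python3 w.py pics/w9.png "[(.6625,-.1875,.035),(.6625,-.1875,.005)]"
```

```text
clock 26.85 pos [ 0.6629 -0.1878  0.1669] rpy [ 1.7996e+02  5.0000e-02 -3.9810e+01] open 0.0409 F [ 0.3 -0.8 -2. ] J [  0.  24.  -2.  -0. -64.  50.]
(0.6625, -0.1875, 0.063) n=3 each [-0.02 -0.    3.46] | total [-0.05 -0.   10.39]
clock 26.85 pos [ 0.6629 -0.1878  0.1669] rpy [ 1.7996e+02  5.0000e-02 -3.9810e+01] open 0.0409 F [ 0.3 -0.8 -2. ] J [  0.  24.  -2.  -0. -64.  50.]
(0.6625, -0.1875, 0.035) [320. 229.]
(0.6625, -0.1875, 0.005) [320. 220.]
```

View pics/w9.png

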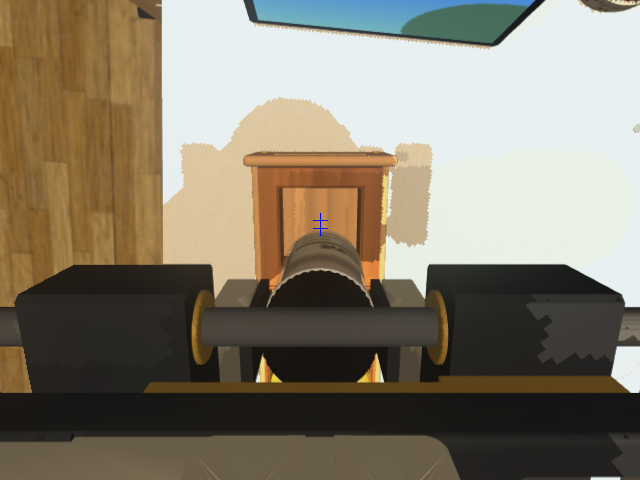

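jog_arm:
  commands:
    - {"x": 0,"y": 0,"z": 2,"roll": 0}
    - {"x": 0,"y": 0,"z": 2.5,"roll": 0}
    - {"x": 0,"y": 0,"z": 2,"roll": 0}
    - {"x": 0,"y": 0,"z": 1.5,"roll": 0}
    - {"x": 0,"y": 0,"z": 1,"roll": 0}
    - {"x": 0,"y": 0,"z": 0.7,"roll": 0}
    - {"x": 0,"y": 0,"z": 0.4,"roll": 0}
    - {"x": 0,"y": 0,"z": 0,"roll": 0}
    - {"x": 0,"y": 0,"z": 0,"roll": 0}
    - {"x": 0,"y": 0,"z": 0,"roll": 0}

```text
clock: 27.9
tool_pos: [0.6635, -0.1884, 0.0674]
orientation: [-180.0, -0.1, -39.9]
force: [0.3, 0.1, -0.7]
opening: 0.0405
```

jog_arm:
  commands:
    - {"x": 0,"y": 0,"z": 0.1,"roll": 0}
    - {"x": 0,"y": 0,"z": 0.1,"roll": 0}
    - {"x": 0,"y": 0,"z": 0,"roll": 0}
    - {"x": 0,"y": 0,"z": 0,"roll": 0}

```text
clock: 28.3
tool_pos: [0.6629, -0.1884, 0.0646]
orientation: [180.0, 0.0, -39.9]
force: [0.3, -0.0, -1.3]
opening: 0.0407
```

jog_arm:
  commands:
    - {"x": 0,"y": 0,"z": 0.1,"roll": 0}
    - {"x": 0,"y": 0,"z": 0.1,"roll": 0}
    - {"x": 0,"y": 0,"z": 0,"roll": 0}
    - {"x": 0,"y": 0,"z": 0,"roll": 0}

```text
clock: 28.7
tool_pos: [0.663, -0.1884, 0.0625]
orientation: [180.0, -0.0, -39.9]
force: [0.3, -0.4, -1.0]
opening: 0.041
```

jog_arm:
  commands:
    - {"x": 0,"y": 0,"z": 0.05,"roll": 0}
    - {"x": 0,"y": 0,"z": 0,"roll": 0}
    - {"x": 0,"y": 0,"z": 0,"roll": 0}

```text
clock: 29.0
tool_pos: [0.6631, -0.1885, 0.0624]
orientation: [-180.0, -0.0, -39.9]
force: [-0.3, -1.0, 3.3]
opening: 0.0406
```

Contact with the floor. Release and lift.

jog_arm:
  commands:
    - {"x": 0,"y": 0,"z": 0,"roll": 0}
    - {"x": 0,"y": 0,"z": 0,"roll": 0}
    - {"x": 0,"y": 0,"z": 0,"roll": 0}
    - {"x": 0,"y": 0,"z": 0,"roll": 0}
    - {"x": 0,"y": 0,"z": -1,"roll": 0}
    - {"x": 0,"y": 0,"z": -3,"roll": 0}
    - {"x": 0,"y": 0,"z": -4,"roll": 0}
    - {"x": 0,"y": 0,"z": -4,"roll": 0}
    - {"x": 0,"y": 0,"z": -2,"roll": 0}
    - {"x": 0,"y": 0,"z": 0,"roll": 0}
    - {"x": 0,"y": 0,"z": 0,"roll": 0}
  gripper: 7.5

```text
clock: 30.1
tool_pos: [0.663, -0.1883, 0.203]
orientation: [-179.9, -0.1, -39.9]
force: [-0.2, 0.6, -1.0]
opening: 0.0752
```

```bash
python3 plan.py "[(.462,-.406,.21)]";python3 w.py pics/w10.png "[(.6625,-.1875,.095)]"
```

```text
clock 30.1 pos [ 0.663  -0.1883  0.203 ] rpy [-1.7993e+02 -5.0000e-02 -3.9880e+01] open 0.0752 F [-0.2  0.6 -1. ] J [  0.  23.   1.  -0. -68.  50.]
(0.462, -0.406, 0.21) n=7 each [-0.21  4.23 -0.1 ] | total [-1.47 29.59 -0.7 ]
clock 30.1 pos [ 0.663  -0.1883  0.203 ] rpy [-1.7993e+02 -5.0000e-02 -3.9880e+01] open 0.0752 F [-0.2  0.6 -1. ] J [  0.  23.   1.  -0. -68.  50.]
(0.6625, -0.1875, 0.095) [320. 238.]
```

View pics/w10.png

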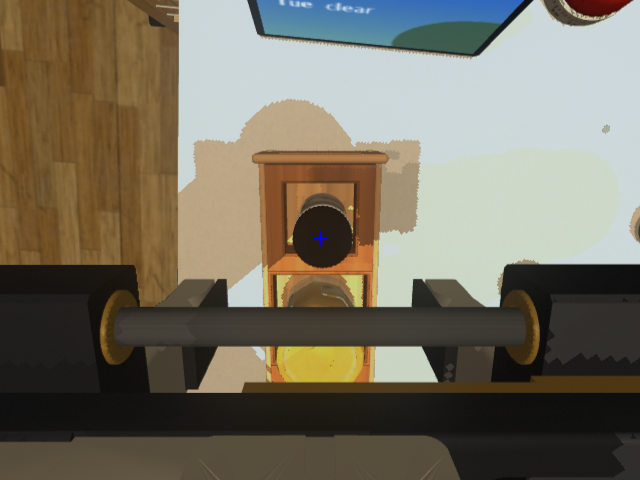

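jog_arm:
  commands:
    - {"x": -0.2,"y": 2.6,"z": 0,"roll": 0}
    - {"x": -0.2,"y": 4.5,"z": 0,"roll": 0}
    - {"x": -0.2,"y": 4.5,"z": 0,"roll": 0}
    - {"x": -0.2,"y": 4.5,"z": 0,"roll": 0}
    - {"x": -0.2,"y": 4.5,"z": 0,"roll": 0}
    - {"x": -0.2,"y": 4.5,"z": 0,"roll": 0}
    - {"x": -0.2,"y": 4.5,"z": 0,"roll": 0}
    - {"x": 0,"y": 0,"z": 0,"roll": 0}
  gripper: 8.76

```text
clock: 30.95
tool_pos: [0.4577, -0.4096, 0.201]
orientation: [179.9, 0.2, -40.1]
force: [1.0, 0.9, 0.1]
opening: 0.0871
```

jog_arm:
  commands:
    - {"x": 0,"y": 0,"z": 0,"roll": 0.146}
    - {"x": 0,"y": 0,"z": 0,"roll": 0.146}
    - {"x": 0,"y": 0,"z": 0,"roll": 0.146}
    - {"x": 0,"y": 0,"z": 0,"roll": 0.146}
    - {"x": 0,"y": 0,"z": 0,"roll": 0.146}
    - {"x": 0,"y": 0,"z": 0,"roll": 0.146}
    - {"x": 0,"y": 0,"z": 0,"roll": 0}
    - {"x": 0,"y": 0,"z": 0,"roll": 0}

```text
clock: 31.75
tool_pos: [0.462, -0.4065, 0.2013]
orientation: [179.9, 0.0, -89.8]
force: [-0.4, 0.3, -0.9]
opening: 0.0872
```

```bash
python3 plan.py "[(.462,-.405,.21)]";python3 w.py pics/w11.png "[(.461,-.406,.09)]"
```

```text
clock 31.75 pos [ 0.462  -0.4065  0.2013] rpy [ 1.7993e+02  3.0000e-02 -8.9810e+01] open 0.0872 F [-0.4  0.3 -0.9] J [-23.  16.  -9.  -0. -65.  23.]
(0.462, -0.405, 0.21) n=1 each [-0.15 -0.   -0.87] | total [-0.15 -0.   -0.87]
clock 31.75 pos [ 0.462  -0.4065  0.2013] rpy [ 1.7993e+02  3.0000e-02 -8.9810e+01] open 0.0872 F [-0.4  0.3 -0.9] J [-23.  16.  -9.  -0. -65.  23.]
(0.461, -0.406, 0.09) [321. 235.]
```

View pics/w11.png

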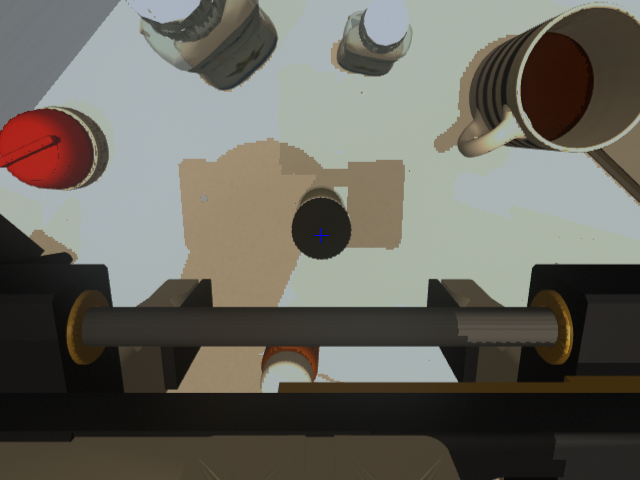

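jog_arm:
  commands:
    - {"x": 0.3,"y": 0,"z": 4,"roll": 0}
    - {"x": 0,"y": 0,"z": 4,"roll": 0}
    - {"x": 0,"y": 0,"z": 3,"roll": 0}
    - {"x": 0,"y": 0,"z": 2,"roll": 0}
    - {"x": 0,"y": 0,"z": 1.4,"roll": 0}
    - {"x": 0,"y": 0,"z": 0,"roll": 0}
    - {"x": 0,"y": 0,"z": 0,"roll": 0}

```text
clock: 32.5
tool_pos: [0.4629, -0.41, 0.0587]
orientation: [-180.0, -0.0, -90.0]
force: [-0.6, -0.2, 0.2]
opening: 0.0874
```

jog_arm:
  commands:
    - {"x": 0,"y": 0,"z": 0,"roll": 0}
    - {"x": 0,"y": 0,"z": 0,"roll": 0}
    - {"x": 0,"y": 0,"z": 0,"roll": 0}
    - {"x": 0,"y": 0,"z": 0,"roll": 0}
    - {"x": 0,"y": 0,"z": 0,"roll": 0}
    - {"x": 0,"y": 0,"z": 0,"roll": 0}
    - {"x": 0,"y": 0,"z": 0,"roll": 0}
    - {"x": 0,"y": 0,"z": 0,"roll": 0}
    - {"x": 0,"y": 0,"z": 0,"roll": 0}
  gripper: 3

```text
clock: 33.4
tool_pos: [0.4624, -0.4096, 0.058]
orientation: [180.0, 0.0, -90.1]
force: [-0.2, 0.2, 1.5]
opening: 0.04
```

jog_arm:
  commands:
    - {"x": 0,"y": 0,"z": -0.5,"roll": 0}
    - {"x": 0,"y": 0,"z": -1,"roll": 0}
    - {"x": 0,"y": 0,"z": -2,"roll": 0}
    - {"x": 0,"y": 0,"z": -2.5,"roll": 0}
    - {"x": 0,"y": 0,"z": -2.5,"roll": 0}
    - {"x": 0,"y": 0,"z": -2.5,"roll": 0}
    - {"x": 0,"y": 0,"z": -2,"roll": 0}
    - {"x": 0,"y": 0,"z": -1,"roll": 0}
    - {"x": 0,"y": 0,"z": -0.5,"roll": 0}
    - {"x": 0,"y": 0,"z": 0,"roll": 0}
    - {"x": 0,"y": 0,"z": 0,"roll": 0}

```text
clock: 34.5
tool_pos: [0.4621, -0.4093, 0.202]
orientation: [179.9, 0.1, -90.1]
force: [-0.1, 1.1, -1.2]
opening: 0.0404
```

jog_arm:
  commands:
    - {"x": 0,"y": 0,"z": 0,"roll": -0.146}
    - {"x": 0,"y": 0,"z": 0,"roll": -0.146}
    - {"x": 0,"y": 0,"z": 0,"roll": -0.146}
    - {"x": 0,"y": 0,"z": 0,"roll": -0.146}
    - {"x": 0,"y": 0,"z": 0,"roll": -0.146}
    - {"x": 0,"y": 0,"z": 0,"roll": -0.146}
    - {"x": 0,"y": 0,"z": 0,"roll": 0}
    - {"x": 0,"y": 0,"z": 0,"roll": 0}

```text
clock: 35.3
tool_pos: [0.4622, -0.4095, 0.2021]
orientation: [180.0, 0.1, -40.1]
force: [0.4, -0.1, -1.2]
opening: 0.0409
```

```bash
python3 plan.py "[(.529,-.0757,.202)]"
```

```text
clock 35.3 pos [ 0.4622 -0.4095  0.2021] rpy [ 1.7998e+02  9.0000e-02 -4.0120e+01] open 0.0409 F [ 0.4 -0.1 -1.2] J [-23.  16.  -9.  -0. -65.  73.]
(0.529, -0.0757, 0.202) n=8 each [-2.05 -3.73  0.  ] | total [-1.640e+01 -2.983e+01  1.000e-02]
```

jog_arm:
  commands:
    - {"x": -0.8,"y": -1.5,"z": 0,"roll": 0}
    - {"x": -1.6,"y": -2.9,"z": 0,"roll": 0}
    - {"x": -1.6,"y": -2.9,"z": 0,"roll": 0}
    - {"x": -1.6,"y": -2.9,"z": 0,"roll": 0}
    - {"x": -1.6,"y": -2.9,"z": 0,"roll": 0}
    - {"x": -1.6,"y": -2.9,"z": 0,"roll": 0}
    - {"x": -1.6,"y": -2.9,"z": 0,"roll": 0}
    - {"x": -1.6,"y": -2.9,"z": 0,"roll": 0}
    - {"x": -1.6,"y": -2.9,"z": 0,"roll": 0}
    - {"x": -1.6,"y": -2.9,"z": 0,"roll": 0}
    - {"x": -1.2,"y": -2.2,"z": 0,"roll": 0}
    - {"x": 0,"y": 0,"z": 0,"roll": 0}

```text
clock: 36.5
tool_pos: [0.528, -0.0728, 0.2031]
orientation: [-180.0, -0.0, -39.9]
force: [-1.0, -0.1, -1.5]
opening: 0.0407
```

```bash
python3 plan.py "[(.529,-.0757,.063)]";python3 w.py pics/w12.png "[(.529,-.0757,.035),(.596,-.1317,.099)]"
```

```text
clock 36.5 pos [ 0.528  -0.0728  0.2031] rpy [-1.7996e+02 -1.0000e-02 -3.9860e+01] open 0.0407 F [-1.  -0.1 -1.5] J [ 13.   8. -19.  -0. -63.  37.]
(0.529, -0.0757, 0.063) n=4 each [0.07 0.04 3.5 ] | total [ 0.26  0.16 14.01]
clock 36.5 pos [ 0.528  -0.0728  0.2031] rpy [-1.7996e+02 -1.0000e-02 -3.9860e+01] open 0.0407 F [-1.  -0.1 -1.5] J [ 13.   8. -19.  -0. -63.  37.]
(0.529, -0.0757, 0.035) [322. 215.]
(0.596, -0.1317, 0.099) [323.  92.]
```

View pics/w12.png

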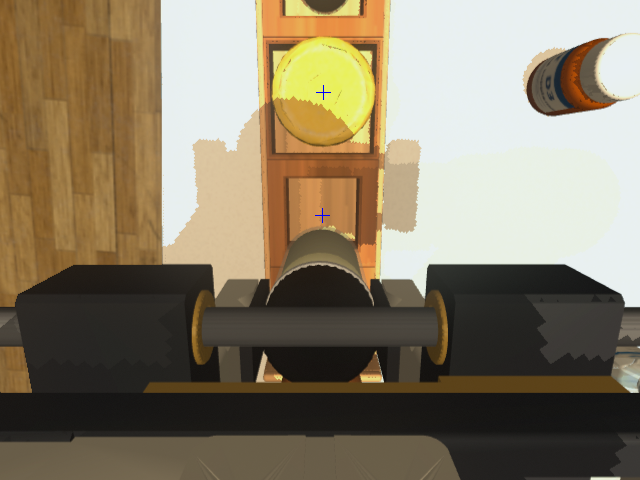

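jog_arm:
  commands:
    - {"x": 0.1,"y": 0.1,"z": 0,"roll": 0}
    - {"x": 0,"y": 0,"z": 0,"roll": 0}
    - {"x": 0,"y": 0,"z": 2,"roll": 0}
    - {"x": 0,"y": 0,"z": 3,"roll": 0}
    - {"x": 0,"y": 0,"z": 2,"roll": 0}
    - {"x": 0,"y": 0,"z": 1,"roll": 0}
    - {"x": 0,"y": 0,"z": 0,"roll": 0}
    - {"x": 0,"y": 0,"z": 0,"roll": 0}

```text
clock: 37.35
tool_pos: [0.5283, -0.0776, 0.1238]
orientation: [-180.0, -0.0, -39.9]
force: [-0.4, -0.4, -0.8]
opening: 0.0402
```

```bash
python3 plan.py "[(.529,-.0757,.063)]"
```

```text
clock 37.35 pos [ 0.5283 -0.0776  0.1238] rpy [-1.7998e+02 -4.0000e-02 -3.9900e+01] open 0.0402 F [-0.4 -0.4 -0.8] J [ 13.  13. -25.   0. -52.  37.]
(0.529, -0.0757, 0.063) n=2 each [-0.03 -0.1   3.04] | total [-0.07 -0.19  6.08]
```

jog_arm:
  commands:
    - {"x": 0,"y": -0.2,"z": 1.5,"roll": 0}
    - {"x": 0,"y": 0,"z": 2,"roll": 0}
    - {"x": 0,"y": 0,"z": 1,"roll": 0}
    - {"x": 0,"y": 0,"z": 0.8,"roll": 0}
    - {"x": 0,"y": 0,"z": 0.4,"roll": 0}
    - {"x": 0,"y": 0,"z": 0,"roll": 0}
    - {"x": 0,"y": 0,"z": 0,"roll": 0}
    - {"x": 0,"y": 0,"z": 0,"roll": 0}

```text
clock: 38.15
tool_pos: [0.5295, -0.0756, 0.0667]
orientation: [-180.0, -0.0, -39.9]
force: [-0.1, -0.3, -1.6]
opening: 0.0407
```

jog_arm:
  commands:
    - {"x": 0,"y": 0,"z": 0.1,"roll": 0}
    - {"x": 0,"y": 0,"z": 0.1,"roll": 0}
    - {"x": 0,"y": 0,"z": 0,"roll": 0}
    - {"x": 0,"y": 0,"z": 0,"roll": 0}

```text
clock: 38.55
tool_pos: [0.529, -0.0757, 0.0641]
orientation: [180.0, -0.0, -39.9]
force: [-0.0, 0.7, -1.3]
opening: 0.0403
```

jog_arm:
  commands:
    - {"x": 0,"y": 0,"z": 0.1,"roll": 0}
    - {"x": 0,"y": 0,"z": 0.05,"roll": 0}
    - {"x": 0,"y": 0,"z": 0,"roll": 0}
    - {"x": 0,"y": 0,"z": 0,"roll": 0}

```text
clock: 38.95
tool_pos: [0.5292, -0.0758, 0.0629]
orientation: [-180.0, -0.0, -39.9]
force: [-1.5, -0.4, 5.2]
opening: 0.0401
```

jog_arm:
  commands:
    - {"x": 0,"y": 0,"z": 0.05,"roll": 0}
    - {"x": 0,"y": 0,"z": 0,"roll": 0}
    - {"x": 0,"y": 0,"z": 0,"roll": 0}

```text
clock: 39.25
tool_pos: [0.5294, -0.0759, 0.0629]
orientation: [-180.0, -0.0, -39.8]
force: [-3.0, -0.2, 8.8]
opening: 0.0404
```

On the floor (8.8 N up). Release, lift clear.

jog_arm:
  commands:
    - {"x": 0,"y": 0,"z": 0,"roll": 0}
    - {"x": 0,"y": 0,"z": 0,"roll": 0}
    - {"x": 0,"y": 0,"z": 0,"roll": 0}
    - {"x": 0,"y": 0,"z": 0,"roll": 0}
    - {"x": 0,"y": 0,"z": -1,"roll": 0}
    - {"x": 0,"y": 0,"z": -3,"roll": 0}
    - {"x": 0,"y": 0,"z": -4,"roll": 0}
    - {"x": 0,"y": 0,"z": -4,"roll": 0}
    - {"x": 0,"y": 0,"z": -4,"roll": 0}
    - {"x": 0,"y": 0,"z": -3,"roll": 0}
    - {"x": 0,"y": 0,"z": 0,"roll": 0}
    - {"x": 0,"y": 0,"z": 0,"roll": 0}
  gripper: 7.5

```text
clock: 40.45
tool_pos: [0.5291, -0.0755, 0.2532]
orientation: [-179.9, -0.1, -39.9]
force: [0.6, -0.9, -1.0]
opening: 0.075
```

```bash
python3 w.py pics/w13.png "[(.529,-.0757,.095),(.596,-.1317,.099),(.6625,-.1875,.095)]"
python3 - <<'E'
from plant import ctrl
from h import *
import cv2
s=ctrl.snapshot("scene");C=cam(s)
im=s["image"][:,:,::-1][110:290,170:440]
cv2.imwrite(f"pics/scene9.png",cv2.resize(im,None,fx=2.9,fy=2.9,interpolation=2))
for q in("pill_bottle","lotion_bottle","spice_jar_a"):
    for d in ctrl.regions_of("scene",q):
        v,u=np.nonzero(d["mask"]);print(q,round(d["confidence"],2),u.min(),u.max(),v.min(),v.max())
E
```

```text
clock 40.45 pos [ 0.5291 -0.0755  0.2532] rpy [-1.7989e+02 -7.0000e-02 -3.9870e+01] open 0.075 F [ 0.6 -0.9 -1. ] J [ 13.   6. -15.  -0. -69.  37.]
(0.529, -0.0757, 0.095) [321. 221.]
(0.596, -0.1317, 0.099) [321. 103.]
(0.6625, -0.1875, 0.095) [322. -32.]
pill_bottle 0.95 325 352 211 263
lotion_bottle 0.92 447 476 260 332
lotion_bottle 0.66 205 232 239 310
lotion_bottle 0.57 470 510 193 300
lotion_bottle 0.22 284 316 159 205
spice_jar_a 0.9 246 269 170 209
```

View pics/w13.png

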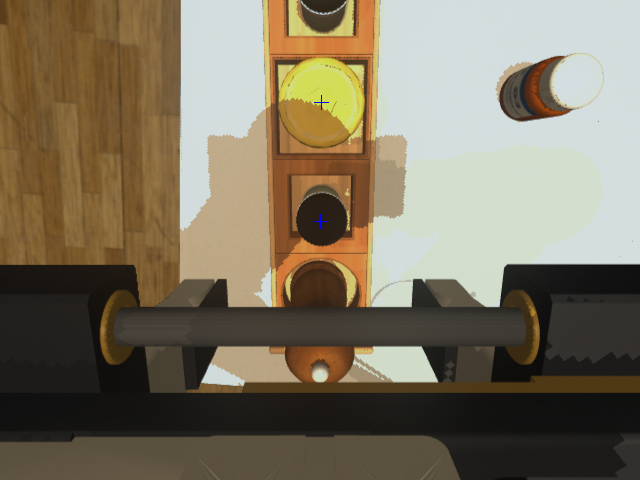

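View pics/scene9.png

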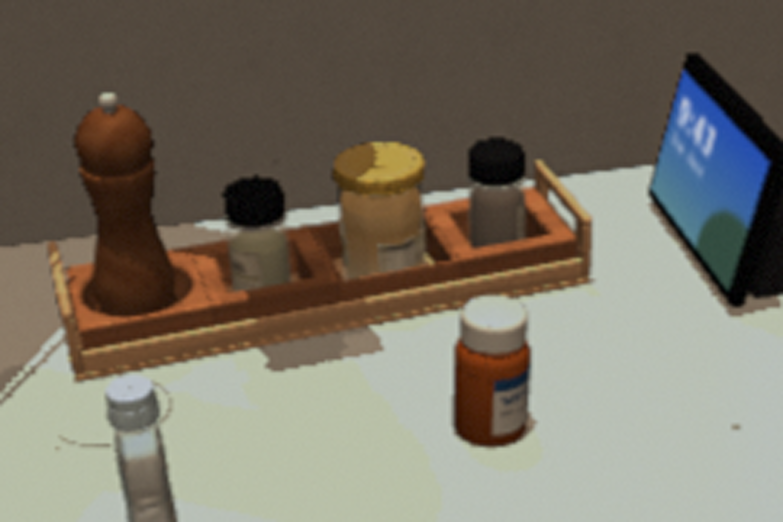

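```bash
python3 -c "
from plant import ctrl
print(ctrl.close_job())"
```

```text
the job is handed in; nothing more can be done
None
```

The caddy is loaded and I handed the job in at about 41 s of the 115 s allowed; no verdict came back. The pepper mill is in the round well, the yellow-lidded jar in the large square, and one spice jar is in each small square.

- **Placing:** I lowered each piece until the wrist felt the caddy floor (3 to 9 N). The heights at contact matched the 5 mm floor thickness to about 1 mm.
- **Final pictures:** all four stand upright, and by my reading of the wrist pictures each is within about 5 mm of its well's axis. In the last picture the mill was partly hidden by the gripper. Its position comes from the picture taken just after it was released; the last scene picture shows it upright.
- **Pill and lotion bottles:** their outlines in the scene camera are within 2 pixels of where they started. The two smaller look-alike lotion bottles also stayed put.
- **One regrasp:** my first grip on the yellow-lidded jar caught the lower edge of the lid. I opened, went 2 cm higher and gripped the lid squarely before lifting.
- **Disagreements:** the networks sometimes took other things for the wanted ones, for example a block for a lotion bottle, and I discarded those by looking at the pictures. The wrist camera put the jars 3 to 5 mm off my first estimates along the tool's x axis, so I corrected each grasp by 2 to 5 mm.

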